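Demould cast rollers and mount them on their axle

ROBOT

A 6-joint arm with a two-finger parallel gripper is mounted at the origin on a cart in front of the work surface, level with it; the furniture and walls round the work are solid. World frame = base frame: x ahead of the robot, y to its left, z up, the work surface at z = 0. Lengths are in m, angles in rad, forces in N, time in s.
With the tool pointing down it reaches from about 0.375 to 0.9 m from the base axis. Payload 3.1 kg.
Tool frame: the origin (TCP) lies at the very end of the fingers, on their centre line; the grasp point (between the pads) lies 19 mm behind it (pinch_z is the distance from the TCP to the grasp point, in m); z points along the fingers, y is the line along which they close (so a half turn about z gives the same grasp; the last joint's range is limited). The gripper opens to 85 mm and grips with 20 to 120 N. Pads are 22 mm wide; open, the fingers measure 114 mm over their backs; the gripper's body (76 mm by 85 mm) begins 54 mm behind the grasp point. The pads swing forward as they close: fully open they stand 13 mm farther back than shut.
Start: joints at [-1.437, 0.527, 1.433, -0, 1.181, -0.178], TCP at [0.192, -0.595, 0.197] pointing down, gripper open.
Joint ranges: [-3.08, 3.08], [-0.75, 2.2], [0.22, 2.44], [-1.43, 4.57], [0, 2.65], [-2.85, 2.85]. Speed limits (rad/s): [2.79, 2.79, 3.14, 3.14, 3.14, 3.14].

INTERFACE

Orientations are given as a 3x3 rotation matrix whose columns are the frame's x, y, z axes.
In Python, from station import * gives the robot as it stands. The module is installed in compiled form; this text tells all that it offers.
- The arm moves only by the shell command python3 -m pendant 'ROWS' [FORCE]. ROWS is JSON, one flat list of numbers, 7 for each row, row after row: the turn, a rotation vector about the tool's x, y, z as a fraction of full scale, then the shift along the tool's x, y, z as a fraction of full scale, then the opening, from 0 (shut) to 1 (fully open). A call has 1 to 10 rows; each row is the pose to reach, as a shift and turn from the pose commanded when the call began, along the tool's axes at that moment; what a row does not reach only later rows make up. Full scale, the value 1, is 0.5 m for a shift and 2 rad for a turn. A row lasts 1/10 s, in which the tool goes at most 50 mm and 8.59 degrees, less where a joint would pass 70% of its speed; a pose out of reach is approached as far as the arm can. A call with a number of a shift or a turn outside -1 to 1 is refused whole. A call with a gripper value outside its range is refused whole. The fingers move at their own pace and stop on an object; FORCE is the grip in N (left out, the last holds). Time passes only in rows, so rows that repeat a pose let the fingers close. It gives the time, the measured TCP pose, the force, the opening and the grip force at its end, in the units of the state.
- read_state(): the state, without advancing time (a new reading comes with each control period).
- read_camera(name): name is "side" or "top"; returns a dict with "color" (480x640x3 uint8, red, green, blue), "depth" (480x640 float32, m along the optical axis (not along the pixel's ray), 0 where there is no reading), "mtx" (3x3 intrinsics, pixels), "R" (3x3) and "t" (3): a world point X has camera coordinates R X + t. Camera axes: x right, y down, z forward; pixel columns grow to the right and rows downward; lengths in m; the calibration is good to about 2 mm. A picture is of the moment at which its call begins.
- close_job(): hands the job in; it is judged then, once.
The state is a dict: "time": time; "joint_positions": joint angles; "joint_velocities": joint speeds; "joint_torque": joint torques, N m; "eef_pos": TCP position; "eef_rot": TCP orientation; "contact_force": force on the tool from outside, world axes, zero at the start; "wrist_torque": the same for the moment, N m; "width": finger opening in m; "gripper_force": force on a finger pad.
Only numpy, scipy, OpenCV 4.12 (cv2) and the standard library are available. Lean on these libraries where they do the work, as an engineer would, in place of code of your own. Each camera call takes 0.05 s, during which the arm holds its last target. There are 200 camera calls.

TASK

Lift the upper half off the closed casting mould, take every cast roller out of the lower half and lay the rollers in the stand, one to a bay (any bays). Then push the axle in from either end of the stand, through all the cheeks and the rollers, until its wooden grip is fully home against the cheek, and put the upper half back on the emptied mould so that it is closed. The other things on the table stay where they are.

Things in the scene. Friction and masses are not known exactly. Their poses are not given: they have to be found in the camera images.
- mould: lower half of a two-part aluminium mould, fixed: flange plate 106x208x12 mm, on it a step 80x183 mm, top 32 mm above the table, with three half-round cavities in a row along y. On both x sides of each cavity a finger notch, 32 mm wide along y, goes 15 mm down from the step's top and is open outwards: rollers are grasped across x. Origin: centre of the underside; z up.
- mould_cavity0 (a point): middle of a mould cavity, on the level axis of a roller that lies in it (mould y = -57 mm, 32 mm above the table, level with the step's top); axes as the mould's. A paint box with its lid raised to about 0.3 m stands behind the mould (x over 0.55, y over 0.33 m).
- mould_cavity1 (a point): middle of a mould cavity, on the level axis of a roller that lies in it (mould y = 0 mm, 32 mm above the table, level with the step's top); axes as the mould's. A paint box with its lid raised to about 0.3 m stands behind the mould (x over 0.55, y over 0.33 m).
- mould_cavity2 (a point): middle of a mould cavity, on the level axis of a roller that lies in it (mould y = 57 mm, 32 mm above the table, level with the step's top); axes as the mould's. A paint box with its lid raised to about 0.3 m stands behind the mould (x over 0.55, y over 0.33 m).
- cover: upper half of the mould, a loose hollow aluminium cover 98x200x53 mm, 0.4 kg, with a bar handle on top. Origin: centre of its lower rim, z up, long side along y. Closed, the rim rests on the mould's flange, 12 mm above the table, centred over the mould, y parallel to the mould's y (either way round); 4 mm play all round the step.
- cover_grip (a point): middle of the cover's handle bar (16 mm wide in cover x, 100 mm long in cover y, 16 mm high), 80 mm above the cover's lower rim; 19 mm of air under the bar. The table is free to set it down about 0.57 m ahead of the robot and 0.31 m to its right.
- roller_0: cast roller (two or three of these are there), twelve-sided prism, 40 mm across flats, 42 mm long, bore 17 mm right through, 0.1 kg. Origin: its centre; the bore runs along its own y. At the start it lies in a mould cavity under the cover, axis level, upper half above the step.
- roller_1: cast roller (two or three of these are there), twelve-sided prism, 40 mm across flats, 42 mm long, bore 17 mm right through, 0.1 kg. Origin: its centre; the bore runs along its own y. At the start it lies in a mould cavity under the cover, axis level, upper half above the step.
- roller_2: cast roller (two or three of these are there), twelve-sided prism, 40 mm across flats, 42 mm long, bore 17 mm right through, 0.1 kg. Origin: its centre; the bore runs along its own y. At the start it lies in a mould cavity under the cover, axis level, upper half above the step.
- stand: fixed roller stand: foot 84x226x12 mm with four upright cheeks 10 mm thick (44 mm wide, top at 70 mm), 202 mm over the outer ones along y, three bays of 54 mm between. Their four 14 mm holes lie on one line along y, 52 mm up. Two 8 mm tie bars (x = +-13, z = 31.8 mm) run through the bays: a roller laid on them has its bore in line with the holes. Origin: underside's centre.
- stand_bay0 (a point): centre of the stand's first bay on the line of the holes (stand y = -64 mm, 52 mm above the table): the centre of a roller that lies in this bay; axes as the stand's.
- stand_bay1 (a point): centre of the stand's middle bay on the line of the holes (stand y = 0 mm, 52 mm above the table): the centre of a roller that lies in this bay; axes as the stand's.
- stand_bay2 (a point): centre of the stand's last bay on the line of the holes (stand y = 64 mm, 52 mm above the table): the centre of a roller that lies in this bay; axes as the stand's.
- axle: steel axle along its own x, loose on the table, 0.1 kg: shank 10 mm thick from the shoulder (x = -101 mm) to the nose (x = +118 mm, last 14 mm tapered), behind the shoulder a wooden grip 54 mm long, 20 wide (y), 16 high. Origin on its axis: at the centre of the middle bay when fully home from either end. On the table the nose lies about 3 mm lower than the grip.
- axle_tip (a point): end of the axle's nose, on its axis; axes as the axle's.
- axle_grip (a point): centre of the axle's wooden grip, 128 mm behind the axle's origin; axes as the axle's.
- brayer: ink roller with a wooden handle, about 190x100x40 mm, a bystander; leave it alone.
- wood_block: small printing block 45x70x22 mm, a bystander; leave it alone.
- sanding_block: sanding block 40x60x30 mm, a bystander; leave it alone.
- eraser: eraser 23x45x13 mm, a bystander; leave it alone.
Not all that is in view belongs to the job. Of the things that look like the cover, the larger one is meant.

How it is judged:
On the way, in this order (a step that is already met when the one before it is completed fails the run):
1. the upper half is off the mould and aside (horizontal distance between cover and mould above 0.11 m), for 0.2 s.
2. every roller lies in the stand on the tie bars, between two cheeks, let go (x of roller_0 in the frame of stand_bay1 between -0.007 and 0.007 m and z of roller_0 in the frame of stand_bay1 between -0.006 and 0.006 m and y of roller_0 in the frame of stand_bay1 between -0.075 and 0.075 m and angle between the y axis of each of roller_0, roller_1, roller_2 and the y axis of stand, either way round below 0.15 rad and x of roller_1 in the frame of stand_bay1 between -0.007 and 0.007 m and z of roller_1 in the frame of stand_bay1 between -0.006 and 0.006 m and y of roller_1 in the frame of stand_bay1 between -0.075 and 0.075 m and x of roller_2 in the frame of stand_bay1 between -0.007 and 0.007 m and z of roller_2 in the frame of stand_bay1 between -0.006 and 0.006 m and y of roller_2 in the frame of stand_bay1 between -0.075 and 0.075 m and contact force between the fingers and roller_0 below 0.1 N and contact force between the fingers and roller_1 below 0.1 N and contact force between the fingers and roller_2 below 0.1 N), for 0.3 s.
3. the axle runs through all cheeks and rollers and is home (distance between axle and stand_bay1 below 0.008 m and angle between the x axis of axle and the y axis of stand, either way round below 0.05 rad and y of roller_0 in the frame of axle between -0.007 and 0.007 m and z of roller_0 in the frame of axle between -0.007 and 0.007 m and y of roller_1 in the frame of axle between -0.007 and 0.007 m and z of roller_1 in the frame of axle between -0.007 and 0.007 m and y of roller_2 in the frame of axle between -0.007 and 0.007 m and z of roller_2 in the frame of axle between -0.007 and 0.007 m), for 0.2 s.
At the end, for the whole second after the job is handed in: every roller in a bay, centre within 7 mm of the line of the holes and of the axle; axle home (origin within 8 mm of the middle bay's centre, in line within 0.05 rad); cover back on the mould (within 12 mm, rim below 16 mm, level within 0.04, in line within 0.08 rad); all at rest (all of step 3 and x of roller_0 in the frame of stand_bay1 between -0.007 and 0.007 m and z of roller_0 in the frame of stand_bay1 between -0.006 and 0.006 m and y of roller_0 in the frame of stand_bay1 between -0.075 and 0.075 m and angle between the y axis of each of roller_0, roller_1, roller_2 and the y axis of stand, either way round below 0.15 rad and x of roller_1 in the frame of stand_bay1 between -0.007 and 0.007 m and z of roller_1 in the frame of stand_bay1 between -0.006 and 0.006 m and y of roller_1 in the frame of stand_bay1 between -0.075 and 0.075 m and x of roller_2 in the frame of stand_bay1 between -0.007 and 0.007 m and z of roller_2 in the frame of stand_bay1 between -0.006 and 0.006 m and y of roller_2 in the frame of stand_bay1 between -0.075 and 0.075 m and horizontal distance between cover and mould below 0.012 m and height (world z) of cover below 0.016 m and angle between cover's own z axis and vertical below 0.04 rad and angle between the y axis of cover and the y axis of mould, either way round below 0.08 rad and linear speed of each of roller_0, roller_1, roller_2, axle, cover below 0.02 m/s); the robot touches nothing.
It fails at once if Ink roller with a wooden handle is moved more than 5 cm (distance of brayer from where it was at the start of the episode above 0.05 m).
It fails at once if Small printing block 45x70x22 mm is moved more than 5 cm (distance of wood_block from where it was at the start of the episode above 0.05 m).
It fails at once if Sanding block 40x60x30 mm is moved more than 5 cm (distance of sanding_block from where it was at the start of the episode above 0.05 m).
It fails at once if Eraser 23x45x13 mm is moved more than 5 cm (distance of eraser from where it was at the start of the episode above 0.05 m).
Of roller_0, roller_1, roller_2 only 2 to 3 are there at a start; the rules pass over those that are not, and their reading is None.
At some moment in a run one of cover may be knocked a few centimetres aside while the robot is not near it.
Once in a run the grip may slacken for a moment while it holds something.
It also fails if it takes over 200 s, if anything falls off the work surface, if the arm or the gripper's body presses on something with over 40 N, if the wrist force passes 120 N, or if a joint passes its speed limit or range.

## Working session

There is one attempt and no reset: what is moved stays moved. The work goes in short steps, Python scripts to look and compute and a shell command to move; the robot and the scene stay as the last step left them, time stands still between calls to the robot, and variables do not carry over. Pictures are saved under pics/ and viewed, at most 17 in all, crops included, and the job is handed in when it is done.

```bash
mkdir -p pics
cat > h.py <<'E'
import numpy as np, cv2
from station import *
def snap(n,f=None):
    c=read_camera(n)
    if f: cv2.imwrite('pics/'+f,c['color'][:,:,::-1])
    return c
def cloud(c):
    K=c['mtx'];d=c['depth'];v,u=np.indices(d.shape)
    P=np.stack([(u-K[0,2])/K[0,0]*d,(v-K[1,2])/K[1,1]*d,d],-1)
    W=(P-c['t'])@c['R'];W[d==0]=np.nan
    return W
def ray(c,u,v,z):
    K=c['mtx'];r=np.array([(u-K[0,2])/K[0,0],(v-K[1,2])/K[1,1],1])@c['R'];o=-c['R'].T@c['t']
    return o+r*(z-o[2])/r[2]
E
python3 - <<'E'
from h import *
for n in ('top','side'):
    c=snap(n,n+'0.png');print(n,-c['R'].T@c['t'],c['mtx'][0,0],c['R'])
    np.savez(n+'0.npz',**c)
s=read_state();print(s)
E
```

```text
top [0.48073836 0.03095382 1.43882164] 509.06566955543144 [[-0.02067982 -0.9996772  -0.01475973]
 [-0.99682945  0.02175094 -0.07653717]
 [ 0.0768335   0.01313016 -0.99695748]]
side [-0.04802761  1.21264653  0.64445695] 469.7256668741415 [[-0.89390581 -0.44775184 -0.02122959]
 [-0.15938474  0.36175251 -0.91854865]
 [ 0.41896171 -0.8177123  -0.39473748]]
{'time': 0.1, 'joint_positions': array([-1.43651412e+00,  5.28371679e-01,  1.43377717e+00,  7.77354211e-06,
        1.18141404e+00, -1.78516688e-01]), 'joint_velocities': array([-0.00096858, -0.00199256, -0.00343765, -0.00019905,  0.00033817,
       -0.00201942]), 'joint_torque': array([-5.35605359e-04, -4.43305600e+01, -1.78586376e+01, -1.96919432e-04,
        3.92221511e-03,  6.01101206e-06]), 'eef_pos': array([ 0.19225013, -0.59394714,  0.19643153]), 'eef_rot': array([[ 9.51476969e-01,  3.07719858e-01, -2.56645993e-04],
       [ 3.07719758e-01, -9.51475031e-01,  1.95345945e-03],
       [ 3.56926010e-04, -1.93764672e-03, -9.99998059e-01]]), 'contact_force': array([ 0.19486009,  0.60951524, -0.42411224]), 'wrist_torque': array([ 0.03664708, -0.00364093, -0.00969532]), 'gripper_force': 0.0, 'width': 0.08566798952838076}
```

View pics/top0.png

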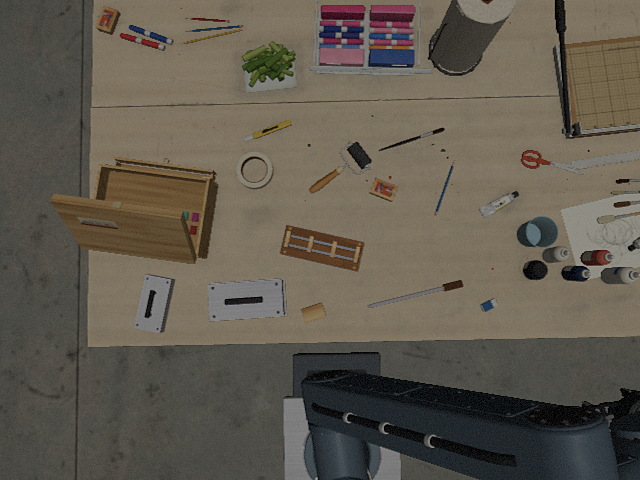

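View pics/side0.png

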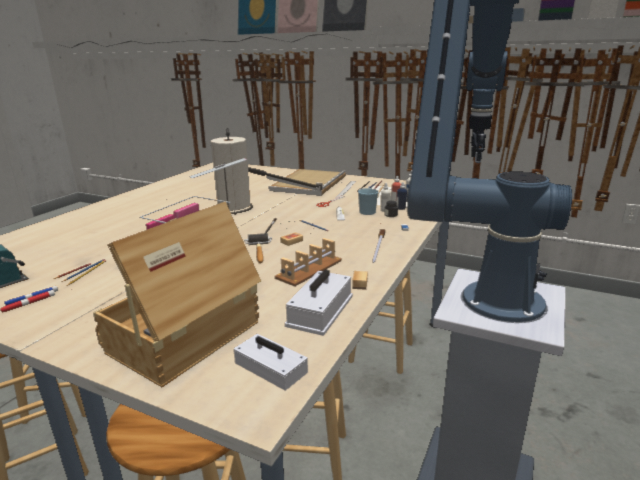

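Candidates: for the cover, the white box at top px (247,299) and a smaller white box at (153,304). The one at (247,299) is larger and is the mould. For the axle, the rod with a brown grip at (453,285) and nose at (370,305), against the brush (410,138) and pencil (445,188). The rod is the axle. For the stand, only (322,247). The bystanders are the block (314,311), eraser (488,305), sanding block (383,188) and brayer (340,168).

Run:
```python
from h import *
c=dict(np.load('top0.npz'));im=c['color'];W=cloud(c)
crop=im[220:340,130:480];cv2.imwrite('pics/crop0.png',cv2.resize(crop[:,:,::-1],None,fx=2.28,fy=2.28,interpolation=cv2.INTER_CUBIC))
hsv=cv2.cvtColor(im,cv2.COLOR_RGB2HSV)
def rect(m,name,z):
    cs,_=cv2.findContours(m.astype(np.uint8),cv2.RETR_EXTERNAL,cv2.CHAIN_APPROX_NONE)
    for k in sorted(cs,key=cv2.contourArea)[::-1][:3]:
        if cv2.contourArea(k)<25: continue
        P=np.array([ray(c,u,v,z)[:2] for u,v in k[:,0]]).astype(np.float32)
        (x,y),(w,h),a=cv2.minAreaRect(P);print(name,k.mean((0,1)).round(),round(x,4),round(y,4),round(w,4),round(h,4),round(a,1))
R=np.zeros(im.shape[:2],bool);R[265:340,130:290]=1
rect(R&(hsv[...,1]<40)&(hsv[...,2]>120),'white',0.06)
rect(R&(hsv[...,2]<70),'handle',0.10)
R[:]=0;R[215:280,270:375]=1
rect(R&(hsv[...,1]>110)&(hsv[...,2]<170),'stand',0.012)
for u,v in [(230,290),(265,310),(245,300),(150,290),(140,320),(314,311),(322,230)]:print(u,v,W[v,u].round(3),hsv[v,u])
```

```text
white [245. 296.] 0.4263 0.2532 0.1014 0.2011 2.7
white [152. 304.] 0.4204 0.5053 0.0736 0.1468 77.8
handle [243. 300.] 0.4257 0.2501 0.0159 0.0978 2.6
handle [149. 304.] 0.4215 0.4968 0.0146 0.0723 77.2
handle [167. 305.] 0.4174 0.4508 0.0083 0.1384 78.1
stand [322. 248.] 0.5642 0.0431 0.2238 0.083 75.9
230 290 [0.452 0.292 0.067] [ 90   2 130]
265 310 [0.397 0.198 0.065] [120   2 125]
245 300 [0.426 0.246 0.1  ] [15 16 31]
150 290 [0.456 0.518 0.038] [150   7  72]
140 320 [0.375 0.545 0.039] [  0   2 125]
314 311 [0.39  0.068 0.03 ] [ 18 112 130]
322 230 [ 0.615  0.041 -0.003] [ 19  61 129]
```

View pics/crop0.png

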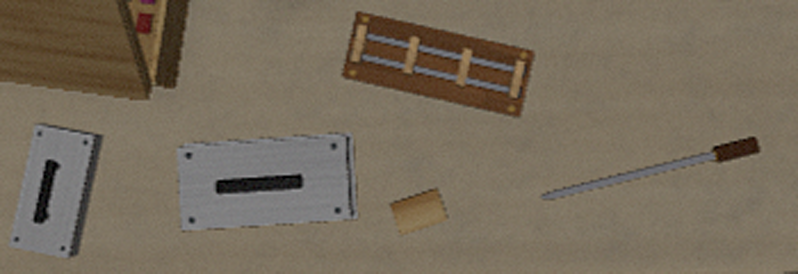

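The crop confirms it: the big cover with its handle at crop (259,184), the stand at (438,63), and the axle lying between (545,196) and (757,147). Next I set up the move planner.

```bash
cat >> h.py <<'E'
from scipy.spatial.transform import Rotation as Ro
def Rdown(yaw):  # tool y at world yaw (deg), z down
    a=np.radians(yaw);y=np.array([np.cos(a),np.sin(a),0]);z=np.array([0,0,-1.]);return np.c_[np.cross(y,z),y,z]
def plan(T,start=None):
    """T: list of (x,y,z,yaw of closing line deg); prints per leg turn/shift numbers"""
    s=read_state();p,R=(s['eef_pos'],s['eef_rot']) if start is None else (np.array(start[:3]),Rdown(start[3]))
    for t in T:
        q=np.array(t[:3]);Q=Rdown(t[3]);r=Ro.from_matrix(R.T@Q).as_rotvec();d=R.T@(q-p)
        n=max(np.linalg.norm(d)/.05,np.degrees(np.linalg.norm(r))/8.59)
        print(t,'|',(r/2).round(4),(d/.5).round(4),'rows %.1f'%n);p,R=q,Q
def st():
    s=read_state();R=s['eef_rot'];print('t %.1f'%s['time'],s['eef_pos'].round(4),'yaw %.2f'%np.degrees(np.arctan2(R[1,1],R[0,1])),'tilt',R[:2,2].round(4),'w %.4f'%s['width'],'gf',round(float(s['gripper_force']),1),'F',s['contact_force'].round(1),'q6 %.2f'%s['joint_positions'][5])
E
python3 - <<'E'
from h import *
plan([(.45,-.2,.25,-30),(.47,.05,.25,2.6),(.4257,.2501,.16,2.6),(.4257,.2501,.0755,2.6)])
E
```

```text
(0.45, -0.2, 0.25, -30) | [-0.0009 -0.0005 -0.3672] [ 0.733  -0.5912 -0.1057] rows 9.5
(0.47, 0.05, 0.25, 2.6) | [ 0.      0.     -0.2845] [ 0.453  -0.2154  0.    ] rows 5.0
(0.4257, 0.2501, 0.16, 2.6) | [0. 0. 0.] [ 0.4038 -0.0704  0.18  ] rows 4.5
(0.4257, 0.2501, 0.0755, 2.6) | [0. 0. 0.] [0.    0.    0.169] rows 1.7
```

```bash
python3 -m pendant '[-0.0009,-0.0005,-0.3672,0.733,-0.5912,-0.1057,1,-0.0009,-0.0005,-0.3672,0.733,-0.5912,-0.1057,1,-0.0009,-0.0005,-0.3672,0.733,-0.5912,-0.1057,1,-0.0009,-0.0005,-0.3672,0.733,-0.5912,-0.1057,1,-0.0009,-0.0005,-0.3672,0.733,-0.5912,-0.1057,1,-0.0009,-0.0005,-0.3672,0.733,-0.5912,-0.1057,1,-0.0009,-0.0005,-0.3672,0.733,-0.5912,-0.1057,1,-0.0009,-0.0005,-0.3672,0.733,-0.5912,-0.1057,1,-0.0009,-0.0005,-0.3672,0.733,-0.5912,-0.1057,1,-0.0009,-0.0005,-0.3672,0.733,-0.5912,-0.1057,1]' 60
python3 -m pendant '[0,0,-0.2845,0.453,-0.2154,0,1,0,0,-0.2845,0.453,-0.2154,0,1,0,0,-0.2845,0.453,-0.2154,0,1,0,0,-0.2845,0.453,-0.2154,0,1,0,0,-0.2845,0.453,-0.2154,0,1,0,0,-0.2845,0.453,-0.2154,0,1,0,0,-0.2845,0.453,-0.2154,0,1,0,0,-0.2845,0.453,-0.2154,0,1]' 60
python3 - <<'E'
from h import *
st();plan([(.4257,.2501,.16,2.6),(.4257,.2501,.0755,2.6)])
E
```

```text
time: 1.1
eef_pos: [0.4513, -0.197, 0.2504]
eef_rot: [[0.497, 0.868, 0.001], [0.868, -0.497, -0.001], [-0.0, 0.001, -1.0]]
contact_force: [-0.3, -1.1, 0.5]
width: 0.0856
gripper_force: 0.0
time: 1.9
eef_pos: [0.47, 0.0486, 0.2495]
eef_rot: [[-0.045, 0.999, -0.0], [0.999, 0.045, -0.002], [-0.002, -0.0, -1.0]]
contact_force: [0.4, -0.3, 0.6]
width: 0.0852
gripper_force: 0.0
t 1.9 [0.47   0.0486 0.2495] yaw 2.57 tilt [-0.0001 -0.0025] w 0.0852 gf 0.0 F [ 0.4 -0.3  0.6] q6 -0.18
(0.4257, 0.2501, 0.16, 2.6) | [-0.0001  0.0012 -0.0003] [ 0.407  -0.0704  0.178 ] rows 4.5
(0.4257, 0.2501, 0.0755, 2.6) | [0. 0. 0.] [0.    0.    0.169] rows 1.7
```

```bash
python3 -m pendant '[0,0,0,0.407,-0.0704,0.178,1,0,0,0,0.407,-0.0704,0.178,1,0,0,0,0.407,-0.0704,0.178,1,0,0,0,0.407,-0.0704,0.178,1,0,0,0,0.407,-0.0704,0.178,1,0,0,0,0.407,-0.0704,0.178,1,0,0,0,0.407,-0.0704,0.178,1]' 60 | tail -5
python3 - <<'E'
from h import *
st();plan([(.4257,.2501,.0755,2.6)])
snap('top','a1.png')
E
```

```text
eef_pos: [0.4265, 0.2496, 0.1601]
eef_rot: [[-0.044, 0.999, 0.0], [0.999, 0.044, -0.003], [-0.003, -0.0, -1.0]]
contact_force: [0.8, -0.3, 0.3]
width: 0.0856
gripper_force: 0.0
t 2.6 [0.4265 0.2496 0.1601] yaw 2.53 tilt [ 0.0001 -0.0028] w 0.0856 gf 0.0 F [ 0.8 -0.3  0.3] q6 0.26
(0.4257, 0.2501, 0.0755, 2.6) | [-0.      0.0014 -0.0006] [ 0.0015 -0.0015  0.1691] rows 1.7
```

View pics/a1.png

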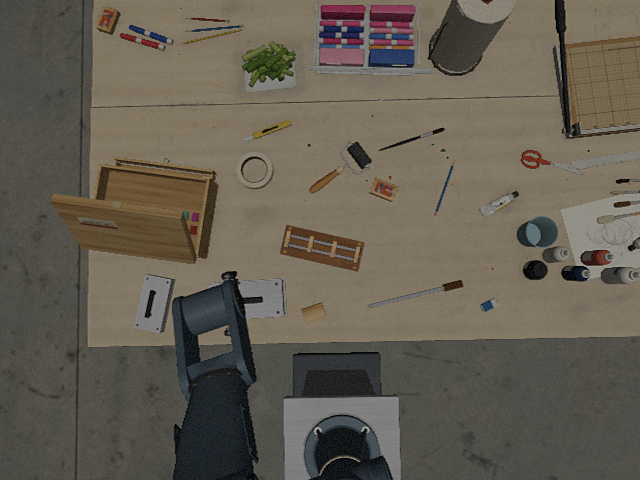

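The arm is over the cover, with the fingertips near (230,275) and (228,332) straddling the handle. Parallax accounts for the apparent offset, so I descend and grip.

```bash
python3 -m pendant '[0,0.0014,-0.0006,0.0015,-0.0015,0.085,1,0,0.0014,-0.0006,0.0015,-0.0015,0.1691,1,0,0.0014,-0.0006,0.0015,-0.0015,0.1691,1,0,0.0014,-0.0006,0.0015,-0.0015,0.1691,1,0,0.0014,-0.0006,0.0015,-0.0015,0.1691,0,0,0.0014,-0.0006,0.0015,-0.0015,0.1691,0,0,0.0014,-0.0006,0.0015,-0.0015,0.1691,0,0,0.0014,-0.0006,0.0015,-0.0015,0.1691,0,0,0.0014,-0.0006,0.0015,-0.0015,0.1691,0,0,0.0014,-0.0006,0.0015,-0.0015,0.1691,0]' 100 | tail -5
python3 -c "
from h import *
st()"
python3 -m pendant '[0,0,0,0,0,0,0,0,0,0,0,0,-0.04,0,0,0,0,0,0,-0.08,0,0,0,0,0,0,-0.14,0,0,0,0,0,0,-0.2,0,0,0,0,0,0,-0.28,0,0,0,0,0,0,-0.28,0]' 100 | tail -5
python3 - <<'E'
from h import *
st();plan([(.5,0,.215,2.6),(.57,-.31,.215,0),(.57,-.31,.085,0)])
E
```

```text
eef_pos: [0.425, 0.2516, 0.076]
eef_rot: [[-0.047, 0.999, 0.001], [0.999, 0.047, 0.001], [0.001, 0.001, -1.0]]
contact_force: [-0.5, -0.5, -0.6]
width: 0.0002
gripper_force: 0.0
t 3.6 [0.425  0.2516 0.076 ] yaw 2.68 tilt [0.0007 0.001 ] w 0.0002 gf 0.0 F [-0.5 -0.5 -0.6] q6 0.26
eef_pos: [0.4285, 0.2527, 0.2205]
eef_rot: [[-0.047, 0.999, 0.011], [0.999, 0.047, 0.004], [0.004, 0.011, -1.0]]
contact_force: [0.5, 0.9, 0.7]
width: 0.0003
gripper_force: 0.0
t 4.3 [0.4285 0.2527 0.2205] yaw 2.69 tilt [0.011  0.0043] w 0.0003 gf 0.0 F [0.5 0.9 0.7] q6 0.26
(0.5, 0, 0.215, 2.6) | [ 0.0056 -0.0019  0.0008] [-0.5115  0.119   0.0105] rows 5.3
(0.57, -0.31, 0.215, 0) | [0.     0.     0.0227] [-0.6257  0.1117  0.    ] rows 6.4
(0.57, -0.31, 0.085, 0) | [0. 0. 0.] [0.   0.   0.26] rows 2.6
```

Run:
```python
from h import *
c=snap('top');d=snap('side')
a=cv2.resize(c['color'][240:345,140:320],None,fx=2.2,fy=2.2);b=d['color'][200:400,200:400]
a=cv2.resize(a,(400,240));b=cv2.resize(b,(400,400));H=np.zeros((400,800,3),np.uint8);H[:240,:400]=a;H[:,400:]=b
cv2.imwrite('pics/miss.png',H[:,:,::-1])
```

```text
(no output)
```

View pics/miss.png

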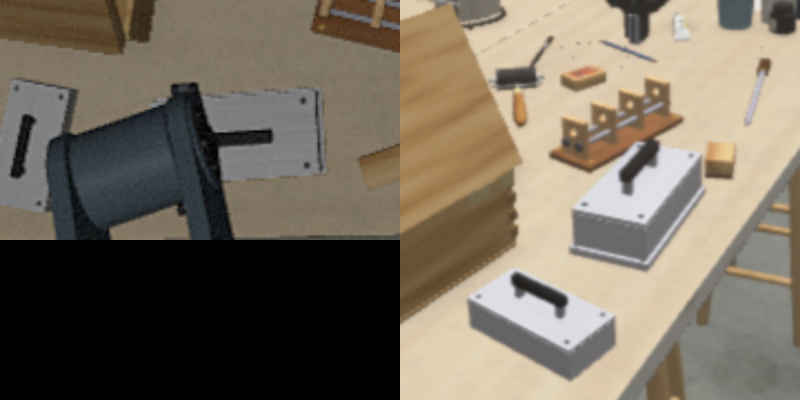

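Run:
```python
from h import *
s=read_state();p=s['eef_pos']
T=dict(np.load('top0.npz'));S=dict(np.load('side0.npz'))
def proj(c,X):
    x=c['mtx']@(c['R']@np.array(X)+c['t']);return (x[:2]/x[2]).round(1)
for X in (p,p+[0,0,.07],(.4257,.25,.1),(.4257,.25,.076)):print(np.round(X,3),proj(T,X),proj(S,X))
d=snap('side');c=snap('top')
a=cv2.resize(c['color'][230:345,170:320],(400,306),interpolation=cv2.INTER_CUBIC);b=cv2.resize(d['color'][120:320,240:440],(400,400))
H=np.zeros((400,800,3),np.uint8);H[:306,:400]=a;H[:,400:]=b
cv2.imwrite('pics/m2.png',H[:,:,::-1])
```

```text
[0.425 0.252 0.216] [234.9 302.6] [319.4 235.5]
[0.425 0.252 0.286] [229.4 304.1] [319.  208.3]
[0.426 0.25  0.1  ] [243.5 300.2] [320.2 277.5]
[0.426 0.25  0.076] [245.  299.8] [320.4 285.9]
```

View pics/m2.png

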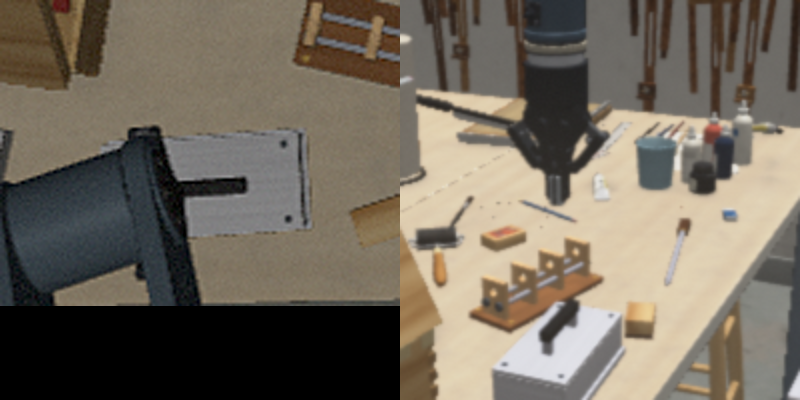

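The closed fingertips sit at side px (319,221). The reported TCP projects to (319,235), so either the reading or the tip is off. I check this with depth.

Run:
```python
from h import *
st()
c=snap('side');W=cloud(c)
m=(np.abs(W[...,0]-.43)<.12)&(np.abs(W[...,1]-.25)<.08)&(W[...,2]>.15)
v,u=np.nonzero(m)
for vv in range(v.max()-40,v.max()+1,3):
    k=v==vv
    if k.any():print(vv,u[k].min(),u[k].max(),np.nanmedian(W[v[k],u[k]],0).round(3))
T=snap('top');V=cloud(T);m=(np.abs(V[...,0]-.43)<.08)&(np.abs(V[...,1]-.25)<.05)&(V[...,2]>.12)
v,u=np.nonzero(m);print(u.min(),u.max(),v.min(),v.max());print(V[v,u].min(0),V[v,u].max(0))
```

```text
t 4.5 [0.4239 0.251  0.2146] yaw 2.67 tilt [-0.0022  0.0001] w 0.0001 gf 0.0 F [ 0.8 -0.1 -0.1] q6 0.26
183 296 337 [0.425 0.261 0.352]
186 293 343 [0.417 0.262 0.345]
189 295 344 [0.417 0.261 0.338]
192 297 341 [0.425 0.262 0.331]
195 299 339 [0.429 0.262 0.322]
198 301 336 [0.425 0.263 0.316]
201 303 334 [0.421 0.262 0.307]
204 306 331 [0.421 0.262 0.301]
207 312 327 [0.418 0.261 0.293]
210 313 325 [0.419 0.258 0.285]
213 313 325 [0.421 0.259 0.277]
216 313 325 [0.421 0.26  0.27 ]
219 314 324 [0.421 0.26  0.263]
222 315 321 [0.423 0.26  0.254]
165 239 278 363
[0.3500509  0.20002103 0.30151372] [0.48431217 0.29998746 0.62520766]
```

Run:
```python
from h import *
c=dict(np.load('side0.npz'));W=cloud(c)
p=np.array([.1922,-.594,.1964]);x=c['mtx']@(c['R']@p+c['t']);print(x[:2]/x[2])
m=(np.abs(W[...,0]-.19)<.12)&(np.abs(W[...,1]+.594)<.12)&(W[...,2]>.1)
v,u=np.nonzero(m)
for vv in range(v.max()-16,v.max()+1,2):
    k=v==vv;print(vv,u[k].min(),u[k].max(),np.nanmedian(W[v[k],u[k]],0).round(3))
```

```text
[474.34954943 172.64523596]
146 472 484 [ 0.181 -0.552  0.303]
148 471 483 [ 0.183 -0.533  0.301]
150 471 483 [ 0.182 -0.529  0.295]
152 471 481 [ 0.188 -0.545  0.284]
154 471 481 [ 0.188 -0.548  0.277]
156 471 481 [ 0.186 -0.544  0.269]
158 475 481 [ 0.179 -0.545  0.263]
160 475 480 [ 0.179 -0.546  0.255]
162 476 479 [ 0.18  -0.546  0.248]
```

The fingertips are really about 38 mm above the reported TCP when shut, and about 50 mm when open. The offset is the same at both poses. I'll trust vision, use this offset along the tool axis, and descend with a force check.

```bash
python3 -m pendant '[0,0,0,0.002,0.002,0.1,1,0,0,0,0.002,0.002,0.2,1,0,0,0,0.002,0.002,0.25,1,0,0,0,0.002,0.002,0.28,1,0,0,0,0.002,0.002,0.28,1,0,0,0,0.002,0.002,0.28,1]' 100 | tail -5
python3 -m pendant '[0,0,0,0,0,0.02,1,0,0,0,0,0,0.04,1,0,0,0,0,0,0.06,1,0,0,0,0,0,0.074,1,0,0,0,0,0,0.074,1]' 100 | tail -5
python3 -m pendant '[0,0,0,0,0,0,0,0,0,0,0,0,0,0,0,0,0,0,0,0,0,0,0,0,0,0,0,0,0,0,0,0,0,0,0,0,0,0,0,0,0,0,0,0,0,0,0,0,0]' 100 | tail -5
python3 -c "
from h import *
st()"
```

```text
eef_pos: [0.4255, 0.2523, 0.0751]
eef_rot: [[-0.047, 0.999, -0.002], [0.999, 0.047, 0.0], [0.0, -0.002, -1.0]]
contact_force: [0.5, 0.5, 0.6]
width: 0.0852
gripper_force: 0.0
eef_pos: [0.4251, 0.2523, 0.0377]
eef_rot: [[-0.046, 0.999, -0.002], [0.999, 0.046, 0.0], [0.0, -0.002, -1.0]]
contact_force: [-0.2, 0.2, -0.0]
width: 0.0856
gripper_force: 0.0
eef_pos: [0.4253, 0.2525, 0.0389]
eef_rot: [[-0.047, 0.999, -0.001], [0.999, 0.047, 0.001], [0.001, -0.001, -1.0]]
contact_force: [-2.7, 1.2, 3.9]
width: 0.0139
gripper_force: 97.5
t 6.5 [0.4253 0.2525 0.0389] yaw 2.67 tilt [-0.0006  0.0007] w 0.0139 gf 97.5 F [-2.7  1.2  3.9] q6 0.26
```

Gripped. Now I lift and carry it.

```bash
python3 -m pendant '[0,0,0,0,0,-0.03,0,0,0,0,0,0,-0.06,0,0,0,0,0,0,-0.1,0,0,0,0,0,0,-0.16,0,0,0,0,0,0,-0.22,0,0,0,0,0,0,-0.28,0,0,0,0,0,0,-0.28,0]' 100 | tail -5
python3 - <<'E'
from h import *
st();plan([(.5,0,.18,2.6),(.57,-.31,.18,0),(.57,-.31,.032,0)])
E
```

```text
eef_pos: [0.4287, 0.2533, 0.1816]
eef_rot: [[-0.047, 0.999, 0.008], [0.999, 0.047, 0.003], [0.003, 0.008, -1.0]]
contact_force: [1.1, 0.2, -4.9]
width: 0.0142
gripper_force: 98.5
t 7.2 [0.4287 0.2533 0.1816] yaw 2.68 tilt [0.0083 0.0033] w 0.0142 gf 98.5 F [ 1.1  0.2 -4.9] q6 0.26
(0.5, 0, 0.18, 2.6) | [ 0.0042 -0.0015  0.0007] [-0.5128  0.1188  0.0027] rows 5.3
(0.57, -0.31, 0.18, 0) | [0.     0.     0.0227] [-0.6257  0.1117  0.    ] rows 6.4
(0.57, -0.31, 0.032, 0) | [0. 0. 0.] [0.    0.    0.296] rows 3.0
```

```bash
python3 -m pendant '[0,0,0,-0.06,0.014,0,0,0,0,0,-0.14,0.032,0,0,0,0,0,-0.23,0.053,0,0,0,0,0,-0.32,0.074,0,0,0,0,0,-0.4,0.093,0,0,0,0,0,-0.47,0.109,0,0,0,0,0,-0.513,0.119,0,0,0,0,0,-0.513,0.119,0,0]' 100 | tail -5
python3 -m pendant '[0,0,0,-0.06,0.011,0,0,0,0,0.005,-0.14,0.025,0,0,0,0,0.01,-0.23,0.041,0,0,0,0,0.015,-0.32,0.057,0,0,0,0,0.0227,-0.41,0.073,0,0,0,0,0.0227,-0.5,0.089,0,0,0,0,0.0227,-0.58,0.104,0,0,0,0,0.0227,-0.626,0.112,0,0,0,0,0.0227,-0.626,0.112,0,0]' 100 | tail -5
python3 -m pendant '[0,0,0,0,0,0.07,0,0,0,0,0,0,0.15,0,0,0,0,0,0,0.22,0,0,0,0,0,0,0.27,0,0,0,0,0,0,0.296,0,0,0,0,0,0,0.296,0]' 100 | tail -5
python3 - <<'E'
from h import *
st()
E
```

```text
eef_pos: [0.4978, -0.0041, 0.1765]
eef_rot: [[-0.042, 0.999, -0.001], [0.999, 0.042, 0.0], [0.0, -0.001, -1.0]]
contact_force: [-0.1, 0.7, -3.7]
width: 0.0143
gripper_force: 98.4
eef_pos: [0.5678, -0.3141, 0.1755]
eef_rot: [[0.002, 1.0, -0.001], [1.0, -0.002, 0.0], [0.0, -0.001, -1.0]]
contact_force: [-0.2, 0.2, -4.9]
width: 0.0141
gripper_force: 98.4
eef_pos: [0.5666, -0.3085, 0.0288]
eef_rot: [[-0.002, 1.0, -0.003], [1.0, 0.002, 0.004], [0.004, -0.003, -1.0]]
contact_force: [0.3, -1.0, -4.7]
width: 0.0141
gripper_force: 101.0
t 9.4 [ 0.5666 -0.3085  0.0288] yaw 0.13 tilt [-0.0032  0.004 ] w 0.0141 gf 101.0 F [ 0.3 -1.  -4.7] q6 -0.68
```

Nearly down, so I lower 2 mm, release and lift. Then I look.

```bash
python3 -m pendant '[0,0,0,0,0,0.005,0,0,0,0,0,0,0.005,0,0,0,0,0,0,0.005,1,0,0,0,0,0,0.005,1,0,0,0,0,0,0.005,1,0,0,0,0,0,0.005,1,0,0,0,0,0,-0.1,1,0,0,0,0,0,-0.2,1,0,0,0,0,0,-0.32,1,0,0,0,0,0,-0.42,1]' 100 | tail -5
python3 - <<'E'
from h import *
st()
c=snap('top');np.savez('top1.npz',**c);d=snap('side');np.savez('side1.npz',**d)
a=cv2.resize(c['color'][220:345,190:400],(800,476),interpolation=cv2.INTER_CUBIC)
cv2.imwrite('pics/open.png',a[:,:,::-1])
b=cv2.resize(d['color'][220:340,250:410],(800,600),interpolation=cv2.INTER_CUBIC)
cv2.imwrite('pics/opens.png',b[:,:,::-1])
E
```

```text
eef_pos: [0.5676, -0.311, 0.23]
eef_rot: [[-0.001, 1.0, 0.0], [1.0, 0.001, 0.001], [0.001, 0.0, -1.0]]
contact_force: [0.2, -1.1, -0.1]
width: 0.0852
gripper_force: 0.0
t 10.4 [ 0.5676 -0.311   0.23  ] yaw 0.06 tilt [0.0005 0.0006] w 0.0852 gf 0.0 F [ 0.2 -1.1 -0.1] q6 -0.68
```

View pics/open.png

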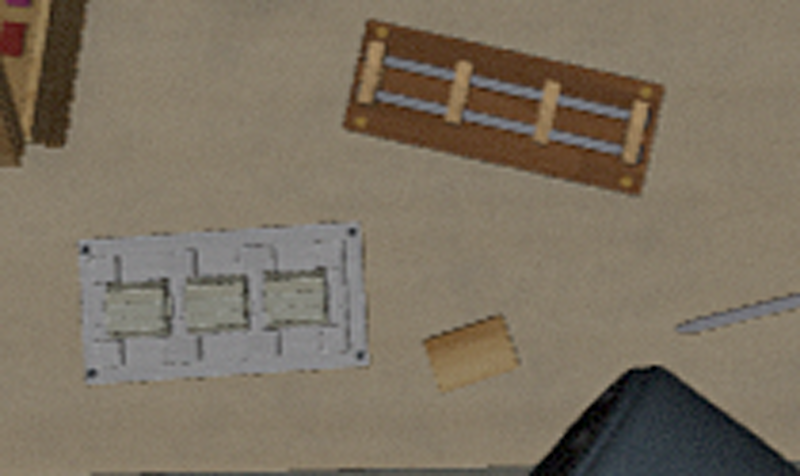

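View pics/opens.png

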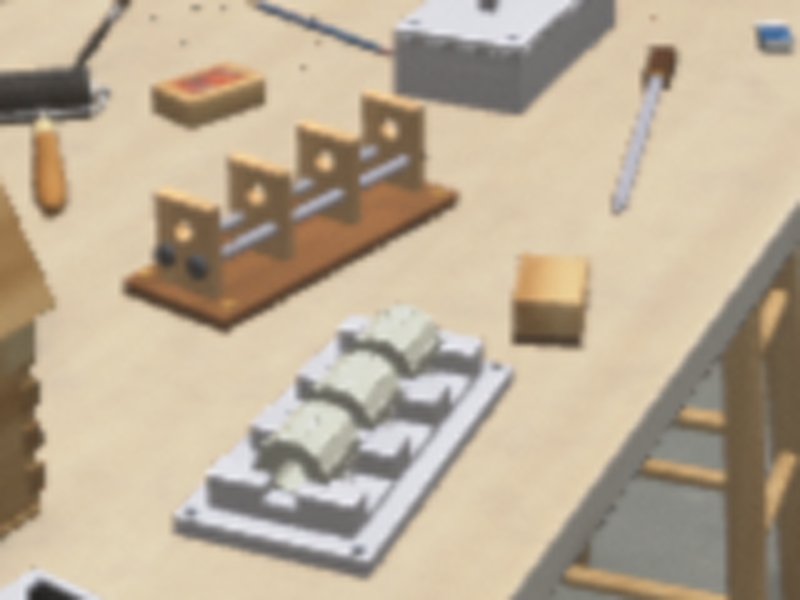

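Three rollers are visible at crop (137,308), (217,302) and (296,297), and the stand is at (505,107). I measure the mould, rollers and stand.

```bash
cat >> h.py <<'E'
def rects(c,m,z,name,n=3,amin=25):
    cs,_=cv2.findContours(m.astype(np.uint8),cv2.RETR_EXTERNAL,cv2.CHAIN_APPROX_NONE);out=[]
    for k in sorted(cs,key=cv2.contourArea)[::-1][:n]:
        if cv2.contourArea(k)<amin: continue
        P=np.array([ray(c,u,v,z)[:2] for u,v in k[:,0]]).astype(np.float32)
        (x,y),(w,h),a=cv2.minAreaRect(P)
        # grow by half pixel handled by caller
        M=cv2.moments(k);ctr=ray(c,M['m10']/M['m00'],M['m01']/M['m00'],z)
        print(name,k.mean((0,1)).round(),'rect %.4f %.4f w %.4f h %.4f a %.1f'%(x,y,w,h,a),'mom',ctr[:2].round(4));out.append(((x,y),(w,h),a))
    return out
def win(c,u0,u1,v0,v1):
    R=np.zeros(c['depth'].shape,bool);R[v0:v1,u0:u1]=1;return R
E
python3 - <<'E'
from h import *
c=dict(np.load('top1.npz'));hsv=cv2.cvtColor(c['color'],cv2.COLOR_RGB2HSV)
for u,v in [(226,301),(247,299),(215,290),(200,300),(288,235),(300,235),(330,240),(311,246)]:print((u,v),hsv[v,u],c['color'][v,u])
R=win(c,200,295,270,330);H=hsv.astype(int)
table=(H[...,0]>8)&(H[...,0]<26)&(H[...,1]>45)
rects(c,R&~table,.012,'mould',1)
rects(c,R&(H[...,0]>22)&(H[...,0]<50)&(H[...,1]>18),.052,'roller')
R=win(c,270,375,215,280)
rects(c,R&(H[...,1]>100),.012,'stand',1)
rects(c,R&(H[...,1]>70)&(H[...,2]>150),.07,'cheek',4,5)
W=cloud(c)
for lo,hi,n in ((.06,.08,'cheekdepth'),):
    m=R&(W[...,2]>lo)&(W[...,2]<hi);rects(c,m,.07,n,5,4)
m=win(c,200,295,270,330)&(W[...,2]>.042);rects(c,m,.05,'rollerdepth',3,4)
E
```

```text
(226, 301) [ 38  22 137] [134 137 125]
(247, 299) [ 27  19 134] [134 133 124]
(215, 290) [  0   0 136] [136 136 136]
(200, 300) [ 20  59 135] [135 125 104]
(288, 235) [ 17 104 166] [166 136  98]
(300, 235) [ 15 186  81] [81 51 22]
(330, 240) [ 14 146  89] [89 61 38]
(311, 246) [ 17 104 144] [144 118  85]
mould [248. 299.] rect 0.4257 0.2524 w 0.1076 h 0.2101 a 2.6 mom [0.4252 0.252 ]
roller [246. 299.] rect 0.4267 0.2483 w 0.0435 h 0.0378 a 89.5 mom [0.4257 0.2492]
roller [267. 298.] rect 0.4283 0.1934 w 0.0378 h 0.0434 a 6.9 mom [0.4291 0.1933]
roller [225. 301.] rect 0.4235 0.3057 w 0.0390 h 0.0444 a 2.9 mom [0.4239 0.3045]
stand [322. 248.] rect 0.5642 0.0426 w 0.2246 h 0.0834 a 76.1 mom [0.5641 0.0429]
cheek [357. 250.] rect 0.5528 -0.0525 w 0.0068 h 0.0175 a 77.2 mom [ 0.5524 -0.0525]
cheek [334. 246.] rect 0.5640 0.0106 w 0.0072 h 0.0255 a 74.7 mom [0.5686 0.0092]
cheek [311. 239.] rect 0.5849 0.0710 w 0.0054 h 0.0162 a 88.9 mom [0.5859 0.0713]
cheek [287. 236.] rect 0.5957 0.1340 w 0.0058 h 0.0244 a 77.8 mom [0.5997 0.1331]
cheekdepth [287. 239.] rect 0.5871 0.1349 w 0.0105 h 0.0439 a 75.1 mom [0.5869 0.1352]
cheekdepth [356. 254.] rect 0.5405 -0.0505 w 0.0104 h 0.0436 a 75.5 mom [ 0.5401 -0.0503]
cheekdepth [310. 244.] rect 0.5719 0.0732 w 0.0100 h 0.0433 a 76.4 mom [0.5722 0.0732]
cheekdepth [333. 249.] rect 0.5564 0.0113 w 0.0096 h 0.0433 a 76.2 mom [0.5562 0.0113]
rollerdepth [226. 301.] rect 0.4229 0.3069 w 0.0365 h 0.0433 a 3.2 mom [0.4226 0.3071]
rollerdepth [247. 300.] rect 0.4252 0.2501 w 0.0379 h 0.0427 a 3.6 mom [0.4256 0.2502]
rollerdepth [267. 298.] rect 0.4283 0.1928 w 0.0408 h 0.0379 a 89.3 mom [0.4278 0.1936]
```

Run:
```python
from h import *
plan([(.52,-.05,.2,0),(.4281,.1932,.06,2.7),(.4281,.1932,-.018,2.7),(.4281,.1932,.12,2.7),(.5484,-.0199,.12,-14.1),(.5484,-.0199,.005,-14.1)])
```

```text
(0.52, -0.05, 0.2, 0) | [0.0073 0.0053 0.0007] [ 0.5299 -0.1048  0.0675] rows 5.4
(0.4281, 0.1932, 0.06, 2.7) | [ 0.      0.     -0.0236] [ 0.4864 -0.1838  0.28  ] rows 5.9
(0.4281, 0.1932, -0.018, 2.7) | [0. 0. 0.] [0.    0.    0.156] rows 1.6
(0.4281, 0.1932, 0.12, 2.7) | [0. 0. 0.] [ 0.     0.    -0.276] rows 2.8
(0.5484, -0.0199, 0.12, -14.1) | [0.     0.     0.1466] [-0.4371  0.2203  0.    ] rows 4.9
(0.5484, -0.0199, 0.005, -14.1) | [0. 0. 0.] [0.   0.   0.23] rows 2.3
```

```bash
python3 -m pendant '[0,0,0,0.53,-0.105,0.0675,1,0,0,0,0.53,-0.105,0.0675,1,0,0,0,0.53,-0.105,0.0675,1,0,0,0,0.53,-0.105,0.0675,1,0,0,0,0.53,-0.105,0.0675,1,0,0,0,0.53,-0.105,0.0675,1,0,0,0,0.53,-0.105,0.0675,1,0,0,0,0.53,-0.105,0.0675,1]' 60 | tail -5
python3 -m pendant '[0,0,-0.0236,0.4864,-0.1838,0.1,1,0,0,-0.0236,0.4864,-0.1838,0.14,1,0,0,-0.0236,0.4864,-0.1838,0.2,1,0,0,-0.0236,0.4864,-0.1838,0.24,1,0,0,-0.0236,0.4864,-0.1838,0.28,1,0,0,-0.0236,0.4864,-0.1838,0.28,1,0,0,-0.0236,0.4864,-0.1838,0.28,1,0,0,-0.0236,0.4864,-0.1838,0.28,1,0,0,-0.0236,0.4864,-0.1838,0.28,1,0,0,-0.0236,0.4864,-0.1838,0.28,1]' 60 | tail -5
python3 - <<'E'
from h import *
st();plan([(.4281,.1932,-.018,2.7)])
E
```

```text
eef_pos: [0.5153, -0.0462, 0.1944]
eef_rot: [[-0.002, 1.0, 0.001], [1.0, 0.002, 0.0], [0.0, 0.001, -1.0]]
contact_force: [0.4, -0.5, -0.0]
width: 0.0852
gripper_force: 0.0
eef_pos: [0.4252, 0.196, 0.0556]
eef_rot: [[-0.046, 0.999, 0.004], [0.999, 0.046, 0.001], [0.001, 0.004, -1.0]]
contact_force: [-0.2, 0.0, 0.8]
width: 0.0855
gripper_force: 0.0
t 12.3 [0.4252 0.196  0.0556] yaw 2.63 tilt [0.0039 0.0013] w 0.0855 gf 0.0 F [-0.2  0.   0.8] q6 0.15
(0.4281, 0.1932, -0.018, 2.7) | [ 0.002  -0.0006 -0.0006] [-0.006   0.005   0.1472] rows 1.5
```

```bash
python3 -m pendant '[0,0,0,-0.006,0.005,0.05,1,0,0,0,-0.006,0.005,0.1,1,0,0,0,-0.006,0.005,0.13,1,0,0,0,-0.006,0.005,0.147,1,0,0,0,-0.006,0.005,0.147,1]' 40 | tail -5
python3 -m pendant '[0,0,0,0,0,0,0,0,0,0,0,0,0,0,0,0,0,0,0,0,0,0,0,0,0,0,0,0,0,0,0,0,0,0,0,0,0,0,0,0,0,0]' 40 | tail -5
python3 - <<'E'
from h import *
st()
E
```

```text
eef_pos: [0.4261, 0.1935, -0.0192]
eef_rot: [[-0.047, 0.999, 0.0], [0.999, 0.047, 0.001], [0.001, 0.0, -1.0]]
contact_force: [0.1, -0.2, -0.8]
width: 0.0854
gripper_force: 0.0
eef_pos: [0.4277, 0.1946, -0.0182]
eef_rot: [[-0.049, 0.999, 0.005], [0.999, 0.049, 0.002], [0.001, 0.005, -1.0]]
contact_force: [2.7, -0.9, 7.3]
width: 0.0389
gripper_force: 44.5
t 13.4 [ 0.4277  0.1946 -0.0182] yaw 2.79 tilt [0.0049 0.0016] w 0.0389 gf 44.5 F [ 2.7 -0.9  7.3] q6 0.14
```

```bash
python3 -m pendant '[0,0,0,0,0,-0.05,0,0,0,0,0,0,-0.12,0,0,0,0,0,0,-0.2,0,0,0,0,0,0,-0.26,0,0,0,0,0,0,-0.28,0,0,0,0,0,0,-0.28,0]' 50 | tail -5
python3 -m pendant '[0,0,0.03,-0.08,0.04,0,0,0,0,0.06,-0.16,0.08,0,0,0,0,0.09,-0.25,0.126,0,0,0,0,0.12,-0.34,0.17,0,0,0,0,0.147,-0.41,0.206,0,0,0,0,0.147,-0.437,0.22,0,0,0,0,0.147,-0.437,0.22,0,0,0,0,0.147,-0.437,0.22,0,0,0,0,0.147,-0.437,0.22,0,0]' 50 | tail -5
python3 - <<'E'
from h import *
st();plan([(.5484,-.0199,.005,-14.1)])
E
```

```text
eef_pos: [0.4257, 0.1943, 0.1219]
eef_rot: [[-0.049, 0.999, 0.002], [0.999, 0.049, 0.001], [0.001, 0.002, -1.0]]
contact_force: [-0.4, 0.4, -1.3]
width: 0.039
gripper_force: 52.6
eef_pos: [0.5438, -0.0168, 0.1199]
eef_rot: [[0.241, 0.97, -0.003], [0.97, -0.241, 0.002], [0.001, -0.004, -1.0]]
contact_force: [-0.1, 0.6, -1.0]
width: 0.0388
gripper_force: 52.6
t 14.9 [ 0.5438 -0.0168  0.1199] yaw -13.96 tilt [-0.0033  0.0021] w 0.0388 gf 52.6 F [-0.1  0.6 -1. ] q6 0.01
(0.5484, -0.0199, 0.005, -14.1) | [-0.0018 -0.0006  0.0013] [-0.0041  0.0114  0.2297] rows 2.3
```

```bash
python3 -m pendant '[0,0,0,-0.0041,0.0114,0.0,0,0,0,0,-0.0041,0.0114,0.06,0,0,0,0,-0.0041,0.0114,0.12,0,0,0,0,-0.0041,0.0114,0.17,0,0,0,0,-0.0041,0.0114,0.21,0,0,0,0,-0.0041,0.0114,0.23,0,0,0,0,-0.0041,0.0114,0.23,0,0,0,0,-0.0041,0.0114,0.23,0]' 50 | tail -5
python3 - <<'E'
from h import *
st()
E
```

```text
eef_pos: [0.5515, -0.0218, 0.0064]
eef_rot: [[0.242, 0.97, 0.001], [0.97, -0.242, 0.001], [0.001, 0.001, -1.0]]
contact_force: [-0.3, 0.0, -1.1]
width: 0.0386
gripper_force: 52.6
t 15.8 [ 0.5515 -0.0218  0.0064] yaw -14.03 tilt [0.0013 0.0006] w 0.0386 gf 52.6 F [-0.3  0.  -1.1] q6 0.00
```

```bash
python3 -m pendant '[0,0,0,0,0,0.004,0,0,0,0,0,0,0.007,0,0,0,0,0,0,0.007,0,0,0,0,0,0,0.007,1,0,0,0,0,0,0.007,1,0,0,0,0,0,0.007,1,0,0,0,0,0,0.007,1,0,0,0,0,0,-0.08,1,0,0,0,0,0,-0.18,1,0,0,0,0,0,-0.26,1]' 50 | tail -5
python3 - <<'E'
from h import *
st()
for i in range(4):
    c=snap('top');print(read_state()['eef_pos'].round(4))
W=cloud(c);R=win(c,270,375,215,280)
cv2.imwrite('pics/r1.png',cv2.resize(c['color'][200:345,190:400],(800,552),interpolation=cv2.INTER_CUBIC)[:,:,::-1])
E
```

```text
eef_pos: [0.5511, -0.0223, 0.1374]
eef_rot: [[0.243, 0.97, 0.0], [0.97, -0.243, 0.001], [0.001, 0.0, -1.0]]
contact_force: [1.6, -0.3, -0.1]
width: 0.0854
gripper_force: 0.0
t 16.8 [ 0.5511 -0.0223  0.1374] yaw -14.08 tilt [0.0005 0.0008] w 0.0854 gf 0.0 F [ 1.6 -0.3 -0.1] q6 0.00
[ 0.5555 -0.0231  0.1438]
[ 0.5553 -0.0231  0.1413]
[ 0.5531 -0.0227  0.1387]
[ 0.5513 -0.0223  0.1367]
```

View pics/r1.png

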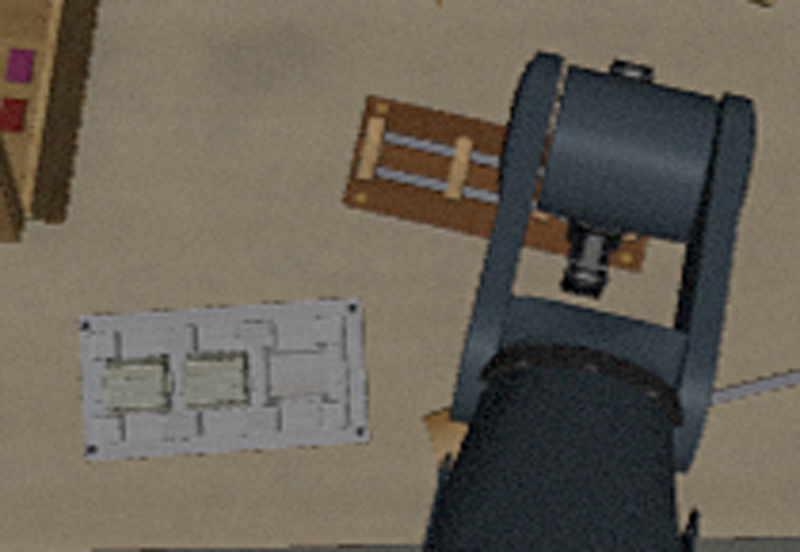

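One roller is out of the mould (empty cavity at crop (303,377)), and the arm wobbles for a few tenths of a second after fast moves. I go on to the middle roller.

Run:
```python
from h import *
plan([(.4254,.2501,.06,2.7),(.4254,.2501,-.018,2.7),(.4254,.2501,.12,2.7),(.5640,.0422,.12,-14.1),(.564,.0422,.004,-14.1)],(.551,-.0223,.136,-14.1))
```

```text
(0.4254, 0.2501, 0.06, 2.7) | [ 0.      0.     -0.1466] [ 0.4672 -0.3764  0.152 ] rows 6.2
(0.4254, 0.2501, -0.018, 2.7) | [0. 0. 0.] [0.    0.    0.156] rows 1.6
(0.4254, 0.2501, 0.12, 2.7) | [0. 0. 0.] [ 0.     0.    -0.276] rows 2.8
(0.564, 0.0422, 0.12, -14.1) | [0.     0.     0.1466] [-0.4284  0.2573  0.    ] rows 5.0
(0.564, 0.0422, 0.004, -14.1) | [0. 0. 0.] [0.    0.    0.232] rows 2.3
```

```bash
python3 -m pendant '[0,0,-0.03,0.08,-0.064,0.02,1,0,0,-0.06,0.16,-0.13,0.04,1,0,0,-0.09,0.24,-0.19,0.07,1,0,0,-0.12,0.32,-0.26,0.1,1,0,0,-0.1466,0.4,-0.32,0.13,1,0,0,-0.1466,0.45,-0.36,0.152,1,0,0,-0.1466,0.467,-0.3764,0.152,1,0,0,-0.1466,0.467,-0.3764,0.152,1,0,0,-0.1466,0.467,-0.3764,0.152,1,0,0,-0.1466,0.467,-0.3764,0.152,1]' 40 | tail -5
python3 - <<'E'
from h import *
for i in range(3): read_camera('side'); print(read_state()['eef_pos'].round(4))
st();plan([(.4254,.2501,-.018,2.7)])
E
```

```text
eef_pos: [0.4263, 0.2489, 0.06]
eef_rot: [[-0.046, 0.999, 0.001], [0.999, 0.046, 0.001], [0.001, 0.001, -1.0]]
contact_force: [0.9, 0.3, -0.1]
width: 0.0857
gripper_force: 0.0
[0.4265 0.2489 0.0602]
[0.4264 0.2489 0.0603]
[0.4263 0.249  0.0603]
t 18.1 [0.4263 0.249  0.0603] yaw 2.59 tilt [0.0012 0.001 ] w 0.0858 gf 0.0 F [ 0.  -0.5 -0.7] q6 0.26
(0.4254, 0.2501, -0.018, 2.7) | [ 0.0006 -0.0005 -0.001 ] [ 0.002  -0.0018  0.1566] rows 1.6
```

Settled well. Now I grasp, lift and carry.

```bash
python3 -m pendant '[0,0,0,0.002,-0.0018,0.05,1,0,0,0,0.002,-0.0018,0.1,1,0,0,0,0.002,-0.0018,0.14,1,0,0,0,0.002,-0.0018,0.1566,1,0,0,0,0.002,-0.0018,0.1566,0,0,0,0,0.002,-0.0018,0.1566,0,0,0,0,0.002,-0.0018,0.1566,0,0,0,0,0.002,-0.0018,0.1566,0,0,0,0,0.002,-0.0018,0.1566,0,0,0,0,0.002,-0.0018,0.1566,0]' 40 | tail -5
python3 -m pendant '[0,0,0,0,0,-0.05,0,0,0,0,0,0,-0.12,0,0,0,0,0,0,-0.2,0,0,0,0,0,0,-0.26,0,0,0,0,0,0,-0.276,0,0,0,0,0,0,-0.276,0]' 50 | tail -5
python3 -m pendant '[0,0,0.03,-0.08,0.048,0,0,0,0,0.06,-0.16,0.096,0,0,0,0,0.09,-0.25,0.15,0,0,0,0,0.12,-0.33,0.198,0,0,0,0,0.147,-0.39,0.234,0,0,0,0,0.147,-0.42,0.252,0,0,0,0,0.147,-0.4284,0.2573,0,0,0,0,0.147,-0.4284,0.2573,0,0,0,0,0.147,-0.4284,0.2573,0,0,0,0,0.147,-0.4284,0.2573,0,0]' 50 | tail -5
python3 - <<'E'
from h import *
for i in range(2): read_camera('side')
st();plan([(.564,.0422,.004,-14.1)])
E
```

```text
eef_pos: [0.425, 0.2513, -0.0172]
eef_rot: [[-0.048, 0.999, 0.002], [0.999, 0.048, 0.001], [0.001, 0.002, -1.0]]
contact_force: [0.7, -1.7, 5.7]
width: 0.0392
gripper_force: 40.9
eef_pos: [0.4248, 0.2513, 0.1207]
eef_rot: [[-0.048, 0.999, 0.003], [0.999, 0.048, 0.002], [0.002, 0.003, -1.0]]
contact_force: [-0.4, 0.7, -1.1]
width: 0.0387
gripper_force: 52.4
eef_pos: [0.5615, 0.0449, 0.1193]
eef_rot: [[0.242, 0.97, -0.001], [0.97, -0.242, 0.001], [0.001, -0.002, -1.0]]
contact_force: [-0.9, -0.1, -0.9]
width: 0.0385
gripper_force: 52.3
t 20.8 [0.5621 0.0445 0.1196] yaw -14.01 tilt [-0.0002  0.001 ] w 0.0387 gf 52.3 F [ 0.1  0.2 -1.7] q6 0.12
(0.564, 0.0422, 0.004, -14.1) | [-0.0002 -0.0005  0.0008] [-0.0037  0.0049  0.2313] rows 2.3
```

```bash
python3 -m pendant '[0,0,0,-0.0037,0.0049,0.0,0,0,0,0,-0.0037,0.0049,0.06,0,0,0,0,-0.0037,0.0049,0.12,0,0,0,0,-0.0037,0.0049,0.17,0,0,0,0,-0.0037,0.0049,0.21,0,0,0,0,-0.0037,0.0049,0.232,0,0,0,0,-0.0037,0.0049,0.232,0,0,0,0,-0.0037,0.0049,0.232,0]' 50 | tail -5
python3 -m pendant '[0,0,0,0,0,0.002,0,0,0,0,0,0,0.002,1,0,0,0,0,0,0.002,1,0,0,0,0,0,0.002,1,0,0,0,0,0,0.002,1,0,0,0,0,0,-0.05,1,0,0,0,0,0,-0.15,1,0,0,0,0,0,-0.23,1,0,0,0,0,0,-0.23,1,0,0,0,0,0,-0.23,1]' 50 | tail -5
python3 - <<'E'
from h import *
for i in range(3): read_camera('side')
st();plan([(.4228,.3067,.06,2.7)]);plan([(.4228,.3067,-.018,2.7),(.4228,.3067,.12,2.7),(.5796,.1043,.12,-14.1)],(.4228,.3067,.06,2.7))
E
```

```text
eef_pos: [0.5655, 0.0409, 0.0039]
eef_rot: [[0.244, 0.97, 0.001], [0.97, -0.244, 0.001], [0.001, 0.001, -1.0]]
contact_force: [-0.2, -0.8, -1.3]
width: 0.039
gripper_force: 52.7
eef_pos: [0.5653, 0.0407, 0.1196]
eef_rot: [[0.244, 0.97, 0.003], [0.97, -0.244, 0.0], [0.001, 0.002, -1.0]]
contact_force: [-0.2, 0.7, -0.5]
width: 0.0855
gripper_force: 0.0
t 22.8 [0.5634 0.0409 0.117 ] yaw -14.12 tilt [-0.0032  0.0012] w 0.0852 gf 0.0 F [-0.1 -0.5 -1.5] q6 0.12
(0.4228, 0.3067, 0.06, 2.7) | [-0.0017 -0.0005 -0.1468] [ 0.4468 -0.4019  0.1156] rows 6.1
(0.4228, 0.3067, -0.018, 2.7) | [0. 0. 0.] [0.    0.    0.156] rows 1.6
(0.4228, 0.3067, 0.12, 2.7) | [0. 0. 0.] [ 0.     0.    -0.276] rows 2.8
(0.5796, 0.1043, 0.12, -14.1) | [0.     0.     0.1466] [-0.4191  0.2942  0.    ] rows 5.1
```

```bash
python3 -m pendant '[0,0,-0.03,0.08,-0.072,0.02,1,0,0,-0.06,0.16,-0.144,0.04,1,0,0,-0.09,0.24,-0.216,0.06,1,0,0,-0.12,0.32,-0.288,0.08,1,0,0,-0.1468,0.39,-0.35,0.1,1,0,0,-0.1468,0.43,-0.387,0.115,1,0,0,-0.1468,0.4468,-0.4019,0.1156,1,0,0,-0.1468,0.4468,-0.4019,0.1156,1,0,0,-0.1468,0.4468,-0.4019,0.1156,1,0,0,-0.1468,0.4468,-0.4019,0.1156,1]' 40 | tail -5
python3 - <<'E'
from h import *
for i in range(3): read_camera('side')
st();plan([(.4228,.3067,-.018,2.7)])
E
```

```text
eef_pos: [0.4256, 0.3053, 0.0609]
eef_rot: [[-0.045, 0.999, 0.001], [0.999, 0.045, 0.001], [0.001, 0.001, -1.0]]
contact_force: [-0.9, 0.8, -0.7]
width: 0.0855
gripper_force: 0.0
t 23.9 [0.4255 0.3054 0.0612] yaw 2.57 tilt [0.0009 0.001 ] w 0.0855 gf 0.0 F [ 0.1 -0.3 -0.2] q6 0.36
(0.4228, 0.3067, -0.018, 2.7) | [ 0.0004 -0.0005 -0.0011] [ 0.0026 -0.0055  0.1583] rows 1.6
```

```bash
python3 -m pendant '[0,0,0,0.0026,-0.0055,0.05,1,0,0,0,0.0026,-0.0055,0.1,1,0,0,0,0.0026,-0.0055,0.14,1,0,0,0,0.0026,-0.0055,0.158,1,0,0,0,0.0026,-0.0055,0.158,0,0,0,0,0.0026,-0.0055,0.158,0,0,0,0,0.0026,-0.0055,0.158,0,0,0,0,0.0026,-0.0055,0.158,0,0,0,0,0.0026,-0.0055,0.158,0,0,0,0,0.0026,-0.0055,0.158,0]' 40 | tail -5
python3 -m pendant '[0,0,0,0,0,-0.05,0,0,0,0,0,0,-0.12,0,0,0,0,0,0,-0.2,0,0,0,0,0,0,-0.26,0,0,0,0,0,0,-0.276,0,0,0,0,0,0,-0.276,0]' 50 | tail -5
python3 -m pendant '[0,0,0.03,-0.08,0.056,0,0,0,0,0.06,-0.16,0.112,0,0,0,0,0.09,-0.24,0.168,0,0,0,0,0.12,-0.32,0.225,0,0,0,0,0.1466,-0.38,0.267,0,0,0,0,0.1466,-0.41,0.288,0,0,0,0,0.1466,-0.4191,0.2942,0,0,0,0,0.1466,-0.4191,0.2942,0,0,0,0,0.1466,-0.4191,0.2942,0,0,0,0,0.1466,-0.4191,0.2942,0,0]' 50 | tail -5
python3 - <<'E'
from h import *
for i in range(2): read_camera('side')
st();plan([(.5796,.1043,.004,-14.1)])
E
```

```text
eef_pos: [0.4225, 0.308, -0.0169]
eef_rot: [[-0.047, 0.999, 0.002], [0.999, 0.047, 0.002], [0.001, 0.002, -1.0]]
contact_force: [0.7, -1.1, 6.1]
width: 0.0395
gripper_force: 41.0
eef_pos: [0.4222, 0.308, 0.121]
eef_rot: [[-0.047, 0.999, 0.003], [0.999, 0.047, 0.002], [0.002, 0.003, -1.0]]
contact_force: [0.3, -1.4, -1.5]
width: 0.0389
gripper_force: 52.6
eef_pos: [0.5769, 0.1069, 0.1196]
eef_rot: [[0.241, 0.97, -0.001], [0.97, -0.241, 0.001], [0.001, -0.002, -1.0]]
contact_force: [-0.3, 0.7, -1.6]
width: 0.039
gripper_force: 52.6
t 26.6 [0.5775 0.1066 0.1199] yaw -13.97 tilt [-0.0003  0.001 ] w 0.0390 gf 52.6 F [-0.2 -0.6 -2.2] q6 0.24
(0.5796, 0.1043, 0.004, -14.1) | [-0.0003 -0.0004  0.0011] [-0.0037  0.0052  0.2318] rows 2.3
```

```bash
python3 -m pendant '[0,0,0,-0.0037,0.0052,0.0,0,0,0,0,-0.0037,0.0052,0.06,0,0,0,0,-0.0037,0.0052,0.12,0,0,0,0,-0.0037,0.0052,0.17,0,0,0,0,-0.0037,0.0052,0.21,0,0,0,0,-0.0037,0.0052,0.232,0,0,0,0,-0.0037,0.0052,0.232,0,0,0,0,-0.0037,0.0052,0.232,0]' 50 | tail -5
python3 -m pendant '[0,0,0,0,0,0.002,0,0,0,0,0,0,0.002,1,0,0,0,0,0,0.002,1,0,0,0,0,0,0.002,1,0,0,0,0,0,0.002,1,0,0,0,0,0,-0.05,1,0,0,0,0,0,-0.15,1,0,0,0,0,0,-0.25,1,0,0,0,0,0,-0.35,1,0,0,0,0,0,-0.4,1]' 50 | tail -5
python3 - <<'E'
from h import *
st();plan([(.5,-.3,.2,-14.1)])
E
```

```text
eef_pos: [0.5812, 0.103, 0.0042]
eef_rot: [[0.243, 0.97, 0.002], [0.97, -0.243, 0.001], [0.001, 0.001, -1.0]]
contact_force: [-0.5, -0.0, -0.5]
width: 0.0387
gripper_force: 52.9
eef_pos: [0.5827, 0.1028, 0.2087]
eef_rot: [[0.243, 0.97, 0.008], [0.97, -0.243, 0.001], [0.003, 0.008, -1.0]]
contact_force: [1.5, -0.1, -0.3]
width: 0.0853
gripper_force: 0.0
t 28.4 [0.5827 0.1028 0.2087] yaw -14.09 tilt [0.008  0.0007] w 0.0853 gf 0.0 F [ 1.5 -0.1 -0.3] q6 0.23
(0.5, -0.3, 0.2, -14.1) | [ 0.0038 -0.0013  0.0001] [-0.8217  0.0355  0.0155] rows 8.2
```

```bash
python3 -m pendant '[0,0,-0.06,-0.1,0,0,1,0,0,-0.11,-0.2,0.01,0,1,0,0,-0.11,-0.3,0.01,0,1,0,0,-0.11,-0.4,0.02,0,1,0,0,-0.11,-0.5,0.02,0,1,0,0,-0.11,-0.6,0.03,0,1,0,0,-0.11,-0.7,0.03,0,1,0,0,-0.11,-0.8,0.035,0,1,0,0,-0.11,-0.98,0.035,0,1,0,0,-0.11,-0.98,0.035,0,1]' 50 | tail -5
python3 - <<'E'
from h import *
st()
c=snap('top');np.savez('top2.npz',**c);d=snap('side');np.savez('side2.npz',**d)
W=cloud(c);hsv=cv2.cvtColor(c['color'],cv2.COLOR_RGB2HSV).astype(int)
R=win(c,270,375,215,280)
rects(c,R&(W[...,2]>.06)&(W[...,2]<.09),.07,'high',7,4)
cv2.imwrite('pics/p2.png',cv2.resize(c['color'][200:345,230:500],(800,430),interpolation=cv2.INTER_CUBIC)[:,:,::-1])
E
```

```text
eef_pos: [0.4771, -0.3795, 0.2033]
eef_rot: [[0.027, 1.0, 0.0], [1.0, -0.027, 0.0], [0.0, 0.0, -1.0]]
contact_force: [0.5, 0.4, -0.2]
width: 0.0857
gripper_force: 0.0
t 29.4 [ 0.4771 -0.3795  0.2033] yaw -1.57 tilt [0.0003 0.0003] w 0.0857 gf 0.0 F [ 0.5  0.4 -0.2] q6 -0.83
high [322. 247.] rect 0.5635 0.0412 w 0.0412 h 0.0386 a 74.8 mom [0.5639 0.0412]
high [299. 241.] rect 0.5784 0.1036 w 0.0422 h 0.0381 a 76.4 mom [0.5786 0.1032]
high [345. 252.] rect 0.5475 -0.0211 w 0.0417 h 0.0379 a 74.7 mom [ 0.5478 -0.0215]
high [287. 239.] rect 0.5871 0.1349 w 0.0105 h 0.0439 a 75.0 mom [0.587 0.135]
high [310. 244.] rect 0.5716 0.0733 w 0.0100 h 0.0439 a 76.4 mom [0.5714 0.0734]
high [357. 254.] rect 0.5408 -0.0507 w 0.0099 h 0.0429 a 76.0 mom [ 0.5405 -0.0507]
high [333. 249.] rect 0.5564 0.0113 w 0.0096 h 0.0433 a 76.2 mom [0.5562 0.0113]
```

View pics/p2.png

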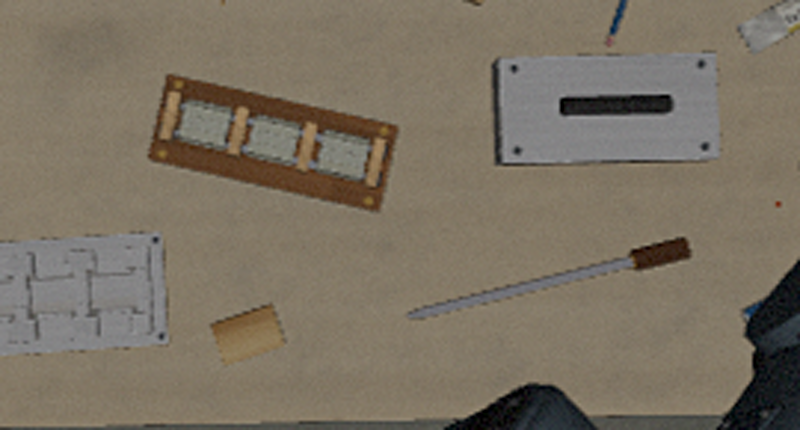

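All three rollers lie in the bays at crop (205,125), (275,138) and (343,152). The cover is at (607,108), and the axle runs from (410,315) to (688,247). I measure the axle and cover.

Run:
```python
from h import *
c=dict(np.load('top2.npz'));W=cloud(c);im=c['color'];hsv=cv2.cvtColor(im,cv2.COLOR_RGB2HSV).astype(int)
R=win(c,270,375,215,280);m=R&(W[...,2]>.06)
for q in ((345,252),(322,247),(299,241)): print('roller top z',np.median(W[q[1]-3:q[1]+4,q[0]-4:q[0]+5,2]).round(4))
R=win(c,395,480,210,260)
rects(c,R&(W[...,2]>.04),.053,'coverdepth',1); rects(c,R&(hsv[...,2]<60)&(W[...,2]>.07),.1,'handle',1)
R=win(c,440,470,270,300)
rects(c,R&(hsv[...,2]<95)&(hsv[...,1]>90),.010,'grip',1)
R=win(c,360,470,270,315)
m=R&(W[...,2]>.004)
rects(c,m,.006,'axledepth',1)
m2=R&(hsv[...,1]<45)&(hsv[...,2]<150);rects(c,m2,.006,'shank',1)
for q in ((453,285),(450,286),(430,290),(400,297),(380,302)): print(q,W[q[1],q[0]].round(4),hsv[q[1],q[0]])
v,u=np.nonzero(m);P=W[v,u];P=P[(P[:,0]>.3)];
x=P[:,:2];mu=x.mean(0);_,_,V=np.linalg.svd(x-mu);print('axle dir',V[0],np.degrees(np.arctan2(*(V[0][::-1]))),((x-mu)@V[0]).min(),((x-mu)@V[0]).max(),mu,mu+V[0]*((x-mu)@V[0]).min(),mu+V[0]*((x-mu)@V[0]).max())
```

```text
roller top z 0.0715
roller top z 0.071
roller top z 0.0715
coverdepth [435. 236.] rect 0.5872 -0.2663 w 0.2012 h 0.0983 a 88.8 mom [ 0.5868 -0.2665]
handle [437. 235.] rect 0.5855 -0.2628 w 0.0156 h 0.0974 a 1.2 mom [ 0.586  -0.2626]
grip [452. 286.] rect 0.4515 -0.3176 w 0.0194 h 0.0555 a 12.8 mom [ 0.4518 -0.319 ]
axledepth [417. 294.] rect 0.4326 -0.2142 w 0.0266 h 0.2722 a 10.7 mom [ 0.4344 -0.244 ]
shank [405. 297.] rect 0.4221 -0.1864 w 0.0101 h 0.2181 a 12.8 mom [ 0.4225 -0.1888]
(453, 285) [ 0.4525 -0.3194  0.0136] [ 13 119  62]
(450, 286) [ 0.4499 -0.3111  0.0131] [ 13 164  56]
(430, 290) [ 0.44   -0.2553  0.0133] [135   4 117]
(400, 297) [ 0.422  -0.1727  0.0051] [143  11  96]
(380, 302) [ 0.4096 -0.1157  0.0121] [160   8  99]
axle dir [ 0.16571544 -0.98617361] -80.46120138625805 -0.1658045315364431 0.1418795090436818 [ 0.43474583 -0.22975623] [ 0.40726945 -0.06624418] [ 0.45825745 -0.36967406]
```

The cover was knocked: it is now at (0.586,-0.263), not where I set it down, and too near the axle's insertion lane. I regrip it and shift it 8 cm to the right.

Run:
```python
from h import *
plan([(.5857,-.263,.1,1)])
```

```text
(0.5857, -0.263, 0.1, 1) | [ 0.0005  0.0014 -0.0248] [0.2471 0.2099 0.206 ] rows 3.8
```

```bash
python3 -m pendant '[0,0,-0.01,0.08,0.07,0.04,1,0,0,-0.02,0.15,0.13,0.1,1,0,0,-0.0248,0.2,0.18,0.16,1,0,0,-0.0248,0.247,0.21,0.206,1,0,0,-0.0248,0.247,0.21,0.206,1,0,0,-0.0248,0.247,0.21,0.206,1,0,0,-0.0248,0.247,0.21,0.206,1]' 60 | tail -5
python3 - <<'E'
from h import *
st();plan([(.5857,-.263,.028,1)])
E
```

```text
eef_pos: [0.5866, -0.2566, 0.1014]
eef_rot: [[-0.024, 1.0, 0.001], [1.0, 0.024, -0.0], [-0.0, 0.001, -1.0]]
contact_force: [1.0, -0.8, 0.7]
width: 0.0853
gripper_force: 0.0
t 30.2 [ 0.5866 -0.2566  0.1014] yaw 1.35 tilt [ 0.0014 -0.0004] w 0.0853 gf 0.0 F [ 1.  -0.8  0.7] q6 -0.61
(0.5857, -0.263, 0.028, 1) | [0.0007 0.0002 0.003 ] [-0.0128 -0.0023  0.1468] rows 1.5
```

```bash
python3 -m pendant '[0,0,0,-0.0128,-0.002,0.05,1,0,0,0,-0.0128,-0.002,0.1,1,0,0,0,-0.0128,-0.002,0.13,1,0,0,0,-0.0128,-0.002,0.147,1,0,0,0,-0.0128,-0.002,0.147,0,0,0,0,-0.0128,-0.002,0.147,0,0,0,0,-0.0128,-0.002,0.147,0,0,0,0,-0.0128,-0.002,0.147,0,0,0,0,-0.0128,-0.002,0.147,0,0,0,0,-0.0128,-0.002,0.147,0]' 100 | tail -5
python3 -m pendant '[0,0,0,0,0,-0.03,0,0,0,0,0,0,-0.06,0,0,0,0,-0.04,0,-0.06,0,0,0,0,-0.09,0,-0.06,0,0,0,0,-0.14,0,-0.06,0,0,0,0,-0.16,0,-0.06,0,0,0,0,-0.16,0,-0.04,0,0,0,0,-0.16,0,-0.02,0,0,0,0,-0.16,0,0,0,0,0,0,-0.16,0,0.002,0]' 100 | tail -5
python3 -m pendant '[0,0,0,0,0,0.002,0,0,0,0,0,0,0.002,1,0,0,0,0,0,0.002,1,0,0,0,0,0,0.002,1,0,0,0,0,0,0.002,1,0,0,0,0,0,-0.05,1,0,0,0,0,0,-0.12,1,0,0,0,0,0,-0.2,1,0,0,0,0,0,-0.24,1,0,0,0,0,0,-0.24,1]' 60 | tail -5
python3 - <<'E'
from h import *
st();plan([(.4515,-.3185,.06,12.8)])
E
```

```text
eef_pos: [0.5866, -0.2627, 0.0279]
eef_rot: [[-0.024, 1.0, 0.002], [1.0, 0.024, -0.001], [-0.001, 0.002, -1.0]]
contact_force: [2.0, 1.4, 2.6]
width: 0.0143
gripper_force: 97.4
eef_pos: [0.5864, -0.3402, 0.0278]
eef_rot: [[-0.025, 1.0, -0.003], [1.0, 0.025, 0.003], [0.003, -0.003, -1.0]]
contact_force: [-6.7, 4.0, 16.5]
width: 0.0142
gripper_force: 101.0
eef_pos: [0.5897, -0.3441, 0.1499]
eef_rot: [[-0.024, 1.0, 0.007], [1.0, 0.024, -0.004], [-0.005, 0.007, -1.0]]
contact_force: [0.7, -0.4, 0.4]
width: 0.0852
gripper_force: 0.0
t 33.2 [ 0.5897 -0.3441  0.1499] yaw 1.36 tilt [ 0.0067 -0.0044] w 0.0852 gf 0.0 F [ 0.7 -0.4  0.4] q6 -0.72
(0.4515, -0.3185, 0.06, 12.8) | [ 0.003   0.0026 -0.0998] [ 0.0586 -0.2763  0.1778] rows 3.3
```

```bash
python3 -m pendant '[0,0,-0.03,0.02,-0.09,0,1,0,0,-0.06,0.04,-0.18,0,1,0,0,-0.0998,0.0586,-0.25,0.05,1,0,0,-0.0998,0.0586,-0.2763,0.1,1,0,0,-0.0998,0.0586,-0.2763,0.15,1,0,0,-0.0998,0.0586,-0.2763,0.1778,1,0,0,-0.0998,0.0586,-0.2763,0.1778,1,0,0,-0.0998,0.0586,-0.2763,0.1778,1,0,0,-0.0998,0.0586,-0.2763,0.1778,1]' 60 | tail -5
python3 - <<'E'
from h import *
for i in range(2): read_camera('side')
st()
c=snap('top');W=cloud(c);hsv=cv2.cvtColor(c['color'],cv2.COLOR_RGB2HSV).astype(int)
R=win(c,395,520,200,270);rects(c,R&(W[...,2]>.04)&(W[...,2]<.12),.053,'cover',1)
rects(c,win(c,360,470,270,315)&(hsv[...,1]<45)&(hsv[...,2]<150),.006,'shank',1)
plan([(.4517,-.3183,-.034,12.7)])
E
```

```text
eef_pos: [0.449, -0.3165, 0.0573]
eef_rot: [[-0.222, 0.975, 0.001], [0.975, 0.222, 0.0], [0.0, 0.001, -1.0]]
contact_force: [0.3, 0.1, -0.6]
width: 0.0855
gripper_force: 0.0
t 34.2 [ 0.4492 -0.3166  0.0577] yaw 12.80 tilt [ 0.0014 -0.0003] w 0.0855 gf 0.0 F [-0.4  0.2 -0.5] q6 -1.04
cover [464. 236.] rect 0.5860 -0.3436 w 0.0982 h 0.2025 a 0.8 mom [ 0.586  -0.3442]
shank [412. 297.] rect 0.4231 -0.1938 w 0.0480 h 0.2282 a 0.4 mom [ 0.4212 -0.1836]
(0.4517, -0.3183, -0.034, 12.7) | [0.0006 0.0003 0.0009] [-0.0043  0.0041  0.1835] rows 1.8
```

```bash
python3 -m pendant '[0,0,0,-0.0043,0.0041,0.06,1,0,0,0,-0.0043,0.0041,0.11,1,0,0,0,-0.0043,0.0041,0.15,1,0,0,0,-0.0043,0.0041,0.175,1,0,0,0,-0.0043,0.0041,0.1835,1,0,0,0,-0.0043,0.0041,0.1835,1]' 60 | tail -5
python3 -m pendant '[0,0,0,0,0,0,0.5,0,0,0,0,0,0,0,0,0,0,0,0,0,0,0,0,0,0,0,0,0,0,0,0,0,0,0,0,0,0,0,0,0,0,0,0,0,0,0,0,0,0]' 60 | tail -5
python3 -m pendant '[0,0,0,0,0,-0.03,0,0,0,0,0,0,-0.07,0,0,0,0,0,0,-0.12,0,0,0,0,0,0,-0.18,0,0,0,0,0,0,-0.22,0,0,0,0,0,0,-0.24,0,0,0,0,0,0,-0.24,0,0,0,0,0,0,-0.24,0]' 90 | tail -5
python3 - <<'E'
from h import *
for i in range(2): read_camera('side')
st()
c=snap('side');np.savez('side3.npz',**c);t=snap('top');np.savez('top3.npz',**t)
a=cv2.resize(c['color'][180:340,300:460],(400,400),interpolation=cv2.INTER_CUBIC);b=cv2.resize(t['color'][220:345,340:500],(400,312),interpolation=cv2.INTER_CUBIC)
H=np.zeros((400,800,3),np.uint8);H[:,:400]=a;H[:312,400:]=b;cv2.imwrite('pics/ax.png',H[:,:,::-1])
E
```

```text
eef_pos: [0.4512, -0.3179, -0.0348]
eef_rot: [[-0.221, 0.975, 0.0], [0.975, 0.221, 0.001], [0.001, 0.0, -1.0]]
contact_force: [0.0, 0.0, 0.6]
width: 0.0857
gripper_force: 0.0
eef_pos: [0.4514, -0.3183, -0.0336]
eef_rot: [[-0.222, 0.975, 0.001], [0.975, 0.222, -0.0], [-0.001, 0.001, -1.0]]
contact_force: [-0.2, 0.2, 5.7]
width: 0.0183
gripper_force: 63.1
eef_pos: [0.4506, -0.3175, 0.0849]
eef_rot: [[-0.221, 0.975, -0.0], [0.975, 0.221, 0.001], [0.002, -0.0, -1.0]]
contact_force: [-0.5, -0.1, -1.1]
width: 0.0178
gripper_force: 89.5
t 36.5 [ 0.4503 -0.3172  0.0841] yaw 12.79 tilt [-0.0015  0.0027] w 0.0177 gf 89.5 F [-0.2  0.1 -1.2] q6 -1.04
```

View pics/ax.png

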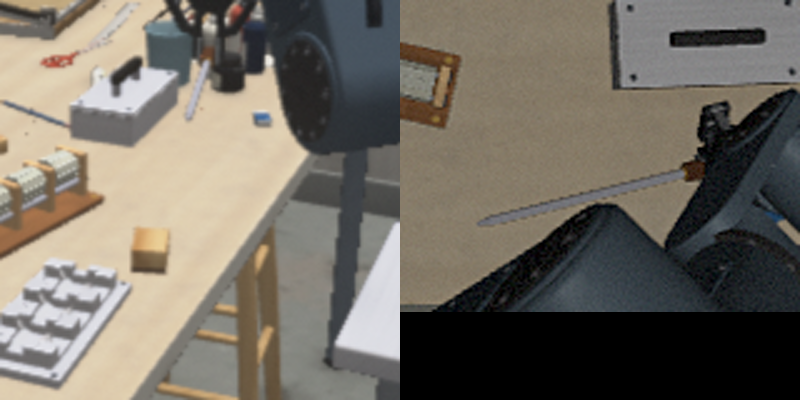

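Run:
```python
from h import *
plan([(.4697,-.3331,.05,-14.1)],(.4508,-.318,.0845,12.75))
```

```text
(0.4697, -0.3331, 0.05, -14.1) | [0.     0.     0.2343] [-0.0378  0.0302  0.069 ] rows 3.1
```

```bash
python3 -m pendant '[0,0,0.04,-0.01,0.005,0,0,0,0,0.08,-0.015,0.01,0,0,0,0,0.12,-0.02,0.015,0,0,0,0,0.16,-0.025,0.02,0,0,0,0,0.2,-0.03,0.025,0,0,0,0,0.2343,-0.0378,0.0302,0,0,0,0,0.2343,-0.0378,0.0302,0.04,0,0,0,0.2343,-0.0378,0.0302,0.069,0,0,0,0.2343,-0.0378,0.0302,0.069,0,0,0,0.2343,-0.0378,0.0302,0.069,0]' 90 | tail -5
cat >> h.py <<'E'
S0=np.array([.5640,.0422]);A=np.radians(-14.1);SX=np.array([np.cos(A),np.sin(A)]);SY=np.array([-np.sin(A),np.cos(A)])
def sf(P): # world -> stand frame (x,y,z)
    P=np.atleast_2d(P);d=P[:,:2]-S0;return np.c_[d@SX,d@SY,P[:,2]]
def proj(c,X):
    X=np.atleast_2d(X);x=(X@c['R'].T+c['t'])@c['mtx'].T;return x[:,:2]/x[:,2:]
def axline():
    """axle shank line from both views: plane intersection; prints stand-frame"""
    N=[];O=[];ends=[]
    for n in ('top','side'):
        c=read_camera(n);W=cloud(c);s=sf(W.reshape(-1,3)).reshape(W.shape)
        hsv=cv2.cvtColor(c['color'],cv2.COLOR_RGB2HSV).astype(int)
        m=(np.abs(s[...,0])<.025)&(s[...,1]>-.36)&(s[...,1]<-.112)&(s[...,2]>.03)&(s[...,2]<.12)&(hsv[...,1]<60)
        v,u=np.nonzero(m);P=s[v,u]
        f=np.polyfit(P[:,1],P[:,0],1);g=np.polyfit(P[:,1],P[:,2],1)
        print(n,len(P),'y',P[:,1].min().round(4),P[:,1].max().round(4),'x@-.1 %.4f x slope %.4f z@-.1 %.4f z slope %.4f'%(np.polyval(f,-.1),f[0],np.polyval(g,-.1),g[0]))
        l=cv2.fitLine(np.c_[u,v].astype(np.float32),cv2.DIST_HUBER,0,.01,.01).ravel()
        K=c['mtx'];o=-c['R'].T@c['t']
        r=[np.r_[(np.array([l[2],l[3]])+k*l[:2]-K[:2,2])/[K[0,0],K[1,1]],1]@c['R'] for k in(-20,20)]
        nn=np.cross(*r);nn/=np.linalg.norm(nn);N.append(nn);O.append(nn@o)
    d=np.cross(*N);d/=np.linalg.norm(d);d*=np.sign(d[1])
    p=np.linalg.lstsq(np.array(N),np.array(O),rcond=None)[0]
    s=sf(np.array([p,p+d]));k=s[1]-s[0];
    for y in (-.34,-.1): print('line at y',y,(s[0]+k*(y-s[0,1])/k[1]).round(4))
    print('slopes',(k/k[1]).round(4))
E
python3 - <<'E'
from h import *
for i in range(2): read_camera('side')
st();axline();print(sf(read_state()['eef_pos']))
E
```

```text
eef_pos: [0.4696, -0.3326, 0.05]
eef_rot: [[0.243, 0.97, -0.001], [0.97, -0.243, 0.002], [0.002, -0.002, -1.0]]
contact_force: [0.5, -0.2, -0.2]
width: 0.018
gripper_force: 89.5
t 37.6 [ 0.4703 -0.3333  0.0511] yaw -14.06 tilt [0.0007 0.0003] w 0.0177 gf 89.5 F [ 0.  -0.3 -0.9] q6 -0.57
top 304 y -0.3592 -0.1446 x@-.1 0.0005 x slope 0.0013 z@-.1 0.0908 z slope -0.0180
side 120 y -0.358 -0.1388 x@-.1 0.0008 x slope -0.0006 z@-.1 0.0934 z slope -0.0189
line at y -0.34 [-0.     -0.34    0.0994]
line at y -0.1 [ 0.0003 -0.1     0.0936]
slopes [ 0.0014  1.     -0.0242]
[[ 0.00067967 -0.38710458  0.0514342 ]]
```

Run:
```python
from h import *
for n in ('top','side'):
    z=[];xs=[]
    for i in range(4):
        c=read_camera(n);W=cloud(c);s=sf(W.reshape(-1,3)).reshape(W.shape);s[np.isnan(s)]=9
        Z=[]
        for yc in (-.096,-.032,.032,.096):
            m=(abs(s[...,1]-yc)<.0035)&(abs(s[...,0])<.019)&(s[...,2]>.06)&(s[...,2]<.08);Z.append(s[m][:,2].max() if n=='side' else np.median(s[m][:,2]))
        z.append(Z)
        X=[]
        for yc in (-.064,0,.064):
            m=(abs(s[...,1]-yc)<.018)&(s[...,2]>.067)&(s[...,2]<.08);X+=[s[m][:,2].mean(),s[m][:,0].mean()]
        xs.append(X)
    print(n,'cheek z',np.mean(z,0).round(4),'roller top z,x',np.mean(xs,0).round(4))
for i in range(2):axline()
```

```text
top cheek z [0.0698 0.0696 0.0691 0.0691] roller top z,x [0.0705 0.0848 0.0709 0.0141 0.071  0.0142]
side cheek z [0.0745 0.0745 0.0745 0.0744] roller top z,x [0.0731 0.0275 0.0729 0.0342 0.0727 0.0352]
top 305 y -0.3585 -0.1438 x@-.1 0.0003 x slope 0.0013 z@-.1 0.0915 z slope -0.0120
side 124 y -0.3599 -0.1413 x@-.1 0.0005 x slope 0.0009 z@-.1 0.0930 z slope -0.0180
line at y -0.34 [-3.00e-04 -3.40e-01  9.77e-02]
line at y -0.1 [ 0.0002 -0.1     0.093 ]
slopes [ 0.0019  1.     -0.0195]
top 304 y -0.3593 -0.1445 x@-.1 0.0002 x slope 0.0013 z@-.1 0.0915 z slope -0.0114
side 125 y -0.3599 -0.1427 x@-.1 0.0004 x slope 0.0017 z@-.1 0.0930 z slope -0.0171
line at y -0.34 [-3.00e-04 -3.40e-01  9.73e-02]
line at y -0.1 [ 0.0002 -0.1     0.0928]
slopes [ 0.0018  1.     -0.0186]
```

```bash
python3 -m pendant '[0,0.003,0,0,0,0.03,0,0,0.007,0,0,0,0.06,0,0,0.007,0,0,0,0.081,0,0,0.007,0,0,0,0.081,0,0,0.007,0,0,0,0.081,0,0,0.007,0,0,0,0.081,0]' 90 | tail -5
python3 - <<'E'
from h import *
for i in range(2): read_camera('side')
st();print(sf(read_state()['eef_pos']).round(4));axline();axline()
c=snap('side')
cv2.imwrite('pics/ins.png',cv2.resize(c['color'][200:300,270:420],(800,533),interpolation=cv2.INTER_CUBIC)[:,:,::-1])
E
```

```text
eef_pos: [0.4702, -0.3332, 0.0103]
eef_rot: [[0.243, 0.97, 0.004], [0.97, -0.243, 0.014], [0.015, 0.0, -1.0]]
contact_force: [0.2, 0.4, -1.0]
width: 0.0175
gripper_force: 89.5
t 39.0 [ 0.4703 -0.3333  0.0107] yaw -14.06 tilt [0.0044 0.0136] w 0.0178 gf 89.5 F [-0.8  0.3 -1.1] q6 -0.59
[[ 0.0006 -0.387   0.0107]]
top 225 y -0.3162 -0.1451 x@-.1 0.0005 x slope 0.0004 z@-.1 0.0553 z slope 0.0008
side 120 y -0.3598 -0.1427 x@-.1 0.0006 x slope 0.0017 z@-.1 0.0573 z slope -0.0027
line at y -0.34 [ 3.00e-04 -3.40e-01  5.77e-02]
line at y -0.1 [ 0.0004 -0.1     0.0577]
slopes [ 1.e-04  1.e+00 -1.e-04]
top 227 y -0.3157 -0.1451 x@-.1 0.0006 x slope 0.0013 z@-.1 0.0538 z slope -0.0081
side 115 y -0.3589 -0.145 x@-.1 0.0009 x slope 0.0042 z@-.1 0.0570 z slope -0.0056
line at y -0.34 [ 3.00e-04 -3.40e-01  5.81e-02]
line at y -0.1 [ 0.0002 -0.1     0.0577]
slopes [-5.0e-04  1.0e+00 -1.7e-03]
```

View pics/ins.png

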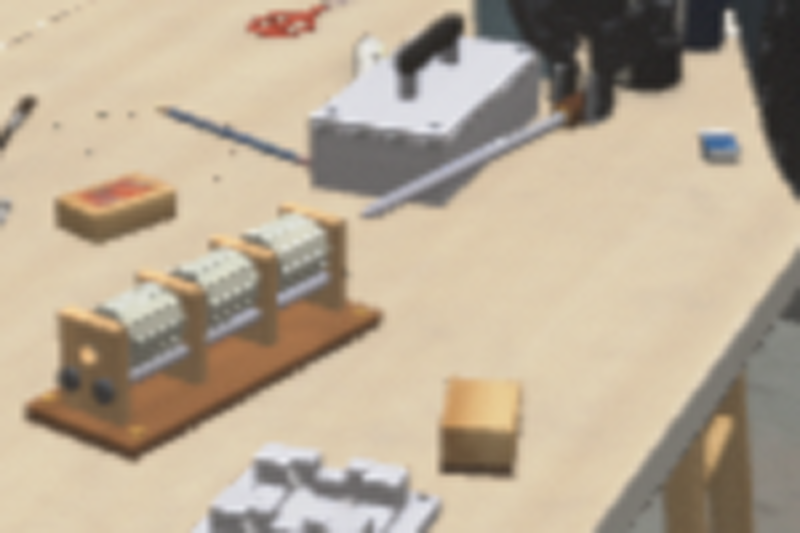

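The axle is level and in line with the holes. Its nose is at crop (365,214), and extended it passes within a pixel of the far hole at (88,355). I advance slowly.

```bash
python3 -m pendant '[0,0,0,0.02,0,0,0,0,0,0,0.04,0,0,0,0,0,0,0.06,0,0,0,0,0,0,0.075,0,0,0,0,0,0,0.09,0,0,0,0,0,0,0.1,0,0,0,0,0,0,0.11,0,0,0,0,0,0,0.12,0,0,0,0,0,0,0.13,0,0,0,0,0,0,0.13,0,0]' 90 | tail -5
python3 - <<'E'
from h import *
read_camera('side');st();print(sf(read_state()['eef_pos']).round(4))
E
```

```text
t 39.4 [ 0.4701 -0.333   0.0105] yaw -14.06 tilt [0.0039 0.0141] w 0.0180 gf 89.5 F [ 0.3  0.4 -1.2] q6 -0.59
[[ 3.000e-04 -3.868e-01  1.050e-02]]$: bad value
```

```bash
python3 -m pendant '[0,0,0,0.02,0,0.0003,0,0,0,0,0.04,0,0.0006,0,0,0,0,0.06,0,0.0009,0,0,0,0,0.075,0,0.0011,0,0,0,0,0.09,0,0.0013,0,0,0,0,0.1,0,0.0014,0,0,0,0,0.11,0,0.0016,0,0,0,0,0.12,0,0.0017,0,0,0,0,0.13,0,0.0019,0,0,0,0,0.13,0,0.0019,0]' 90 | tail -5
python3 - <<'E'
from h import *
read_camera('side');st();print(sf(read_state()['eef_pos']).round(4))
E
```

```text
eef_pos: [0.4857, -0.2692, 0.0102]
eef_rot: [[0.242, 0.97, 0.003], [0.97, -0.242, 0.015], [0.015, -0.0, -1.0]]
contact_force: [0.1, 0.3, -0.6]
width: 0.0179
gripper_force: 89.5
t 40.4 [ 0.4858 -0.2696  0.0102] yaw -14.04 tilt [0.0035 0.0145] w 0.0175 gf 89.5 F [-0.4 -0.5 -1.2] q6 -0.49
[[ 1.000e-04 -3.215e-01  1.020e-02]]
```

```bash
python3 -m pendant '[0,0,0,0.015,0,0.0002,0,0,0,0,0.03,0,0.0004,0,0,0,0,0.045,0,0.0006,0,0,0,0,0.06,0,0.0009,0,0,0,0,0.072,0,0.001,0,0,0,0,0.084,0,0.0012,0,0,0,0,0.096,0,0.0014,0,0,0,0,0.108,0,0.0016,0,0,0,0,0.12,0,0.0017,0,0,0,0,0.12,0,0.0017,0]' 90 | tail -5
python3 - <<'E'
from h import *
read_camera('side');st();print(sf(read_state()['eef_pos']).round(4))
E
```

```text
eef_pos: [0.5003, -0.2107, 0.0103]
eef_rot: [[0.242, 0.97, 0.003], [0.97, -0.242, 0.015], [0.015, -0.0, -1.0]]
contact_force: [0.0, -0.6, -1.1]
width: 0.018
gripper_force: 89.5
t 41.5 [ 0.5004 -0.2113  0.0103] yaw -14.02 tilt [0.0035 0.0144] w 0.0177 gf 89.5 F [-0.  -0.7 -1.2] q6 -0.39
[[ 1.000e-04 -2.613e-01  1.030e-02]]
```

Through the second cheek with no force. I continue.

```bash
python3 -m pendant '[0,0,0,0.015,0,0.0002,0,0,0,0,0.03,0,0.0004,0,0,0,0,0.045,0,0.0006,0,0,0,0,0.06,0,0.0009,0,0,0,0,0.072,0,0.001,0,0,0,0,0.084,0,0.0012,0,0,0,0,0.096,0,0.0014,0,0,0,0,0.108,0,0.0016,0,0,0,0,0.12,0,0.0017,0,0,0,0,0.12,0,0.0017,0]' 90 | tail -5
python3 - <<'E'
from h import *
read_camera('side');st();print(sf(read_state()['eef_pos']).round(4))
E
```

```text
eef_pos: [0.5149, -0.1526, 0.0103]
eef_rot: [[0.242, 0.97, 0.003], [0.97, -0.242, 0.015], [0.015, -0.0, -1.0]]
contact_force: [-0.4, -0.6, -0.7]
width: 0.018
gripper_force: 89.5
t 42.5 [ 0.515  -0.1531  0.0103] yaw -14.01 tilt [0.0035 0.0144] w 0.0180 gf 89.5 F [-0.4  0.6 -1.2] q6 -0.28
[[ 0.     -0.2013  0.0103]]
```

```bash
python3 -m pendant '[0,0,0,0.015,0,0.0002,0,0,0,0,0.03,0,0.0004,0,0,0,0,0.045,0,0.0006,0,0,0,0,0.06,0,0.0009,0,0,0,0,0.072,0,0.001,0,0,0,0,0.084,0,0.0012,0,0,0,0,0.096,0,0.0014,0,0,0,0,0.108,0,0.0016,0,0,0,0,0.12,0,0.0017,0,0,0,0,0.12,0,0.0017,0]' 90 | tail -5
python3 - <<'E'
from h import *
c=snap('side');t=snap('top');st();print(sf(read_state()['eef_pos']).round(4))
a=cv2.resize(c['color'][210:300,270:370],(444,400),interpolation=cv2.INTER_CUBIC);b=cv2.resize(t['color'][220:290,270:400],(356,192),interpolation=cv2.INTER_CUBIC)
H=np.zeros((400,800,3),np.uint8);H[:,:444]=a;H[:192,444:]=b;cv2.imwrite('pics/in2.png',H[:,:,::-1])
E
```

```text
eef_pos: [0.5295, -0.0945, 0.0104]
eef_rot: [[0.242, 0.97, 0.003], [0.97, -0.242, 0.015], [0.015, -0.0, -1.0]]
contact_force: [-0.9, 0.2, -1.4]
width: 0.0177
gripper_force: 89.5
t 43.6 [ 0.5295 -0.0952  0.0104] yaw -14.03 tilt [0.0036 0.0143] w 0.0175 gf 89.5 F [-0.5  1.5 -0.5] q6 -0.17
[[ 0.     -0.1416  0.0104]]
```

View pics/in2.png

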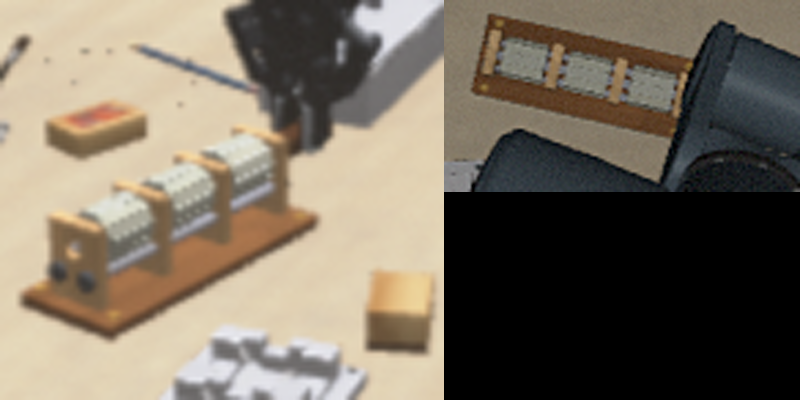

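The nose shows in the far cheek's hole at (73,247). About 15 mm remains.

```bash
python3 -m pendant '[0,0,0,0.006,0,0.0001,0,0,0,0,0.012,0,0.0002,0,0,0,0,0.018,0,0.0003,0,0,0,0,0.024,0,0.0004,0,0,0,0,0.028,0,0.0004,0,0,0,0,0.028,0,0.0004,0]' 90 | tail -5
python3 -m pendant '[0,0,0,0.002,0,0,0,0,0,0,0.004,0,0,0,0,0,0,0.006,0,0,0,0,0,0,0.006,0,0,0]' 90 | tail -5
python3 - <<'E'
from h import *
read_camera('side');st();print(sf(read_state()['eef_pos']).round(4))
E
```

```text
eef_pos: [0.5329, -0.0813, 0.0104]
eef_rot: [[0.242, 0.97, 0.004], [0.97, -0.243, 0.014], [0.015, -0.0, -1.0]]
contact_force: [0.3, 0.1, -1.9]
width: 0.0178
gripper_force: 89.5
eef_pos: [0.5336, -0.0791, 0.0105]
eef_rot: [[0.243, 0.97, 0.004], [0.97, -0.243, 0.014], [0.014, 0.0, -1.0]]
contact_force: [-0.0, -1.9, -0.3]
width: 0.0179
gripper_force: 89.5
t 44.6 [ 0.5336 -0.0791  0.0104] yaw -14.04 tilt [0.0035 0.014 ] w 0.0180 gf 89.5 F [-0.5 -1.8 -1.2] q6 -0.14
[[ 0.     -0.1251  0.0104]]
```

```bash
python3 -m pendant '[0,0,0,0.003,0,0,0,0,0,0,0.006,0,0,0,0,0,0,0.006,0,0,0]' 90 | grep -E "eef_pos|contact"
python3 -m pendant '[0,0,0,0.003,0,0,0,0,0,0,0.006,0,0,0,0,0,0,0.006,0,0,0]' 90 | grep -E "eef_pos|contact"
python3 - <<'E'
from h import *
read_camera('side');st();print(sf(read_state()['eef_pos']).round(4))
E
```

```text
eef_pos: [0.5337, -0.0791, 0.0105]
contact_force: [-5.7, -13.0, -0.3]
eef_pos: [0.5338, -0.0792, 0.0106]
contact_force: [-8.9, -24.0, 0.1]
t 45.3 [ 0.5337 -0.0792  0.0106] yaw -13.79 tilt [0.0009 0.0063] w 0.0175 gf 89.7 F [ -8.7 -24.9  -1.1] q6 -0.13
[[ 0.0002 -0.1251  0.0106]]
```

Home against the cheek: the force rose to 25 N with no motion. I relax, release and lift.

```bash
python3 -m pendant '[0,0,0,-0.006,0,0,0,0,0,0,-0.01,0,0,0,0,0,0,-0.01,0,0,0,0,0,0,-0.01,0,0,1,0,0,0,-0.01,0,0,1,0,0,0,-0.01,0,0,1,0,0,0,-0.01,0,0,1,0,0,0,-0.01,0,-0.08,1,0,0,0,-0.01,0,-0.17,1,0,0,0,-0.01,0,-0.26,1]' 90 | grep -E "eef_pos|contact"
python3 -m pendant '[0,-0.007,0,0,0,-0.06,1,0,-0.007,-0.04,-0.1,0,-0.12,1,0,-0.007,-0.06,-0.2,0,-0.14,1,0,-0.007,-0.125,-0.3,0,-0.14,1,0,-0.007,-0.125,-0.4,0,-0.14,1,0,-0.007,-0.125,-0.5,0,-0.14,1,0,-0.007,-0.125,-0.5,0,-0.14,1]' 90 | grep -E "eef_pos|contact"
python3 - <<'E'
from h import *
for i in range(2): read_camera('side')
st();c=snap('top');t=c;W=cloud(c);hsv=cv2.cvtColor(c['color'],cv2.COLOR_RGB2HSV).astype(int)
rects(c,win(c,395,520,200,270)&(W[...,2]>.04)&(W[...,2]<.12),.053,'cover',1)
rects(c,win(c,395,520,200,270)&(hsv[...,2]<60)&(W[...,2]>.07)&(W[...,2]<.12),.1,'handle',1)
s=sf(W.reshape(-1,3)).reshape(W.shape);s[np.isnan(s)]=9
m=(abs(s[...,0])<.02)&(s[...,1]>-.2)&(s[...,1]<-.103)&(s[...,2]>.03)&(s[...,2]<.09);print('grip y',s[m][:,1].min(),s[m][:,1].max(),s[m].mean(0))
c=snap('side');a=cv2.resize(c['color'][200:300,260:420],(400,250),interpolation=cv2.INTER_CUBIC);b=cv2.resize(t['color'][200:300,270:470],(400,200),interpolation=cv2.INTER_CUBIC)
H=np.zeros((250,800,3),np.uint8);H[:,:400]=a;H[:200,400:]=b;cv2.imwrite('pics/home.png',H[:,:,::-1])
E
```

```text
eef_pos: [0.5329, -0.0791, 0.1413]
contact_force: [0.4, 0.3, -0.7]
eef_pos: [0.4715, -0.3286, 0.2069]
contact_force: [0.3, 1.0, 1.3]
t 47.1 [ 0.4718 -0.3245  0.2064] yaw 0.08 tilt [0.002  0.0011] w 0.0854 gf 0.0 F [-0.2 -0.2  0.6] q6 -0.80
cover [466. 236.] rect 0.5860 -0.3439 w 0.0982 h 0.2019 a 0.8 mom [ 0.5883 -0.3398]
handle [466. 235.] rect 0.5851 -0.3389 w 0.0151 h 0.0975 a 0.8 mom [ 0.585  -0.3392]
grip y -0.1544130571348283 -0.10315498302932326 [ 0.00023116 -0.12757831  0.05562838]
```

View pics/home.png

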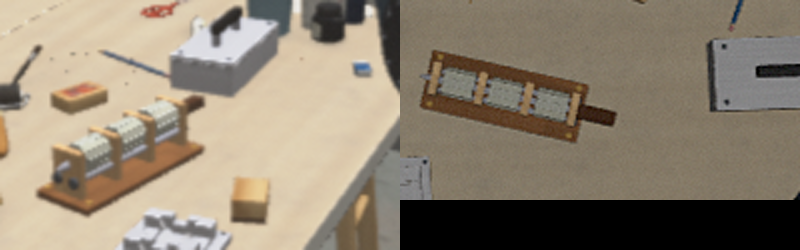

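The axle is home, with the grip centred at y = -0.128 in the stand frame (nominal -0.128). Next I measure the cover and mould precisely from depth points.

Run:
```python
from h import *
def mr(P,n):
    (x,y),(w,h),a=cv2.minAreaRect(P[:,:2].astype(np.float32));print(n,len(P),'%.4f %.4f w %.4f h %.4f a %.2f'%(x,y,w,h,a),'z',np.median(P[:,2]).round(4))
for k in range(2):
    c=read_camera('top');W=cloud(c);W[np.isnan(W)]=9
    def sel(u0,u1,v0,v1,z0,z1): m=win(c,u0,u1,v0,v1)&(W[...,2]>z0)&(W[...,2]<z1);m=cv2.morphologyEx(m.astype(np.uint8),cv2.MORPH_OPEN,np.ones((2,2)))>0;return W[m]
    mr(sel(395,520,200,275,.048,.058),'covertop');mr(sel(395,520,200,275,.082,.095),'handletop')
    mr(sel(200,295,265,335,.008,.018),'flange');mr(sel(200,295,265,335,.028,.037),'step')
c=dict(np.load('top0.npz'));W=cloud(c);W[np.isnan(W)]=9
mr(sel(200,295,265,335,.06,.07),'covertop0');mr(sel(200,295,265,335,.094,.106),'handletop0')
st();plan([(.5858,-.3425,.1,.8)])
```

```text
covertop 1922 4.7170 4.3166 w 12.6912 h 0.2097 a 48.50 z 0.0521
handletop 209 4.7640 4.3204 w 12.6239 h 0.0797 a 48.21 z 0.0859
flange 1360 4.6349 4.6230 w 12.3613 h 0.2146 a 46.07 z 0.013
step 415 4.6448 4.6260 w 12.3436 h 0.1854 a 45.98 z 0.0305
covertop 1961 4.7187 4.3165 w 12.6891 h 0.2146 a 48.54 z 0.052
handletop 204 4.7634 4.3203 w 12.6249 h 0.0813 a 48.21 z 0.0864
flange 1354 4.6362 4.6246 w 12.3572 h 0.2160 a 46.08 z 0.0127
step 392 4.6466 4.6270 w 12.3397 h 0.1829 a 45.98 z 0.031
covertop0 2198 4.6338 4.6284 w 12.3551 h 0.2201 a 46.06 z 0.0643
handletop0 219 4.6830 4.6260 w 12.2909 h 0.0812 a 45.75 z 0.099
t 47.3 [ 0.4727 -0.3211  0.2066] yaw 0.38 tilt [0.0014 0.0018] w 0.0851 gf 0.0 F [0.2 0.4 0.2] q6 -0.80
(0.5858, -0.3425, 0.1, 0.8) | [ 0.0007 -0.0009 -0.0037] [-0.0448  0.2256  0.2134] rows 3.1
```

```bash
cat > m.py <<'E'
from h import *
def mr(P,n):
    P=P[(P[:,0]<2)];(x,y),(w,h),a=cv2.minAreaRect(P[:,:2].astype(np.float32));q=np.percentile(P,[2,98],axis=0).mean(0);print(n,len(P),'%.4f %.4f w %.4f h %.4f a %.2f'%(x,y,w,h,a),'mean',P.mean(0).round(4),'pct',q[:2].round(4))
def sel(c,u0,u1,v0,v1,z0,z1):
    W=cloud(c);m=win(c,u0,u1,v0,v1)&(W[...,2]>z0)&(W[...,2]<z1);return W[m]
E
python3 - <<'E'
from m import *
c=read_camera('top')
mr(sel(c,395,520,200,275,.048,.058),'covertop');mr(sel(c,395,520,200,275,.082,.095),'handletop')
mr(sel(c,200,295,265,335,.008,.018),'flange');mr(sel(c,200,295,265,335,.028,.037),'step')
c=dict(np.load('top0.npz'))
mr(sel(c,200,295,265,335,.06,.07),'covertop0');mr(sel(c,200,295,265,335,.094,.106),'handletop0')
E
```

```text
covertop 2019 0.5863 -0.3456 w 0.0979 h 0.2019 a 0.79 mean [ 0.5878 -0.3401  0.0524] pct [ 0.5863 -0.3451]
handletop 207 0.5861 -0.3454 w 0.0156 h 0.0988 a 0.87 mean [ 0.5861 -0.3443  0.0869] pct [ 0.5859 -0.3451]
flange 1651 0.4102 0.2658 w 0.1364 h 0.2397 a 3.95 mean [0.4252 0.2493 0.013 ] pct [0.4248 0.2514]
step 529 0.4250 0.2505 w 0.0797 h 0.1828 a 2.62 mean [0.4247 0.252  0.0319] pct [0.425  0.2506]
covertop0 2272 0.4248 0.2514 w 0.0981 h 0.2005 a 2.71 mean [0.4249 0.2502 0.0647] pct [0.4249 0.2506]
handletop0 222 0.4249 0.2499 w 0.0161 h 0.0974 a 2.55 mean [0.425  0.2496 0.0996] pct [0.425  0.2497]
```

```bash
python3 -m pendant '[0,0,-0.005,-0.02,0.08,0.05,1,0,0,-0.005,-0.04,0.16,0.1,1,0,0,-0.005,-0.05,0.227,0.15,1,0,0,-0.005,-0.05,0.227,0.21,1,0,0,-0.005,-0.05,0.227,0.21,1,0,0,-0.005,-0.05,0.227,0.21,1,0,0,-0.005,-0.05,0.227,0.21,1,0,0,-0.005,-0.05,0.227,0.21,1]' 60 | tail -5
python3 - <<'E'
from h import *
for i in range(2): read_camera('side')
st();plan([(.5862,-.3452,.028,.8)])
E
```

```text
eef_pos: [0.5869, -0.3482, 0.1043]
eef_rot: [[-0.015, 1.0, 0.005], [1.0, 0.015, -0.002], [-0.002, 0.005, -1.0]]
contact_force: [-0.4, -0.4, 0.3]
width: 0.085
gripper_force: 0.0
t 48.2 [ 0.5866 -0.3482  0.1039] yaw 0.81 tilt [ 0.0042 -0.0013] w 0.0855 gf 0.0 F [-0.2  0.2  0.8] q6 -0.72
(0.5862, -0.3452, 0.028, 0.8) | [0.0021 0.0007 0.0001] [ 0.0063 -0.0014  0.1518] rows 1.5
```

```bash
python3 -m pendant '[0.002,0.0006,0,0.006,-0.001,0.05,1,0.002,0.0006,0,0.006,-0.001,0.1,1,0.002,0.0006,0,0.006,-0.001,0.14,1,0.002,0.0006,0,0.006,-0.001,0.152,1,0.002,0.0006,0,0.006,-0.001,0.152,0,0.002,0.0006,0,0.006,-0.001,0.152,0,0.002,0.0006,0,0.006,-0.001,0.152,0,0.002,0.0006,0,0.006,-0.001,0.152,0,0.002,0.0006,0,0.006,-0.001,0.152,0,0.002,0.0006,0,0.006,-0.001,0.152,0]' 110 | tail -5
python3 -c "
from h import *
read_camera('side');st()"
python3 -m pendant '[0,0,0,0,0,-0.03,0,0,0,0,0,0,-0.07,0,0,0,0,0,0,-0.12,0,0,0,0,0,0,-0.18,0,0,0,0,0,0,-0.25,0,0,0,0,0,0,-0.31,0,0,0,0,0,0,-0.33,0,0,0,0,0,0,-0.33,0]' 110 | tail -5
python3 - <<'E'
from h import *
read_camera('side');st();s=read_state()['eef_pos'];plan([(.5,-.05,.19,.8)]);plan([(.4249,.2508,.19,2.65)],(.5,-.05,.19,.8))
E
```

```text
eef_pos: [0.5868, -0.345, 0.0271]
eef_rot: [[-0.015, 1.0, -0.0], [1.0, 0.015, 0.0], [0.0, -0.0, -1.0]]
contact_force: [0.2, 0.9, 3.8]
width: 0.0141
gripper_force: 107.7
t 49.3 [ 0.5868 -0.345   0.0271] yaw 0.83 tilt [-0.0001  0.0004] w 0.0142 gf 107.8 F [ 0.5 -0.2  5. ] q6 -0.71
eef_pos: [0.5864, -0.3451, 0.1922]
eef_rot: [[-0.015, 1.0, -0.0], [1.0, 0.015, 0.0], [0.0, -0.0, -1.0]]
contact_force: [0.6, 0.4, -4.7]
width: 0.014
gripper_force: 108.1
t 50.1 [ 0.5854 -0.3443  0.1902] yaw 0.84 tilt [-0.0034  0.0027] w 0.0139 gf 108.1 F [-0.2 -0.3 -5.1] q6 -0.71
(0.5, -0.05, 0.19, 0.8) | [-0.0017 -0.0014  0.0003] [ 0.591  -0.1622  0.0025] rows 6.1
(0.4249, 0.2508, 0.19, 2.65) | [ 0.      0.     -0.0161] [ 0.6036 -0.1418  0.    ] rows 6.2
```

```bash
python3 -m pendant '[0,0,0,0.06,-0.016,0,0,0,0,0,0.14,-0.038,0,0,0,0,0,0.23,-0.063,0,0,0,0,0,0.32,-0.088,0,0,0,0,0,0.41,-0.113,0,0,0,0,0,0.5,-0.137,0,0,0,0,0,0.56,-0.154,0,0,0,0,0,0.592,-0.162,0,0,0,0,0,0.592,-0.162,0,0]' 110 | tail -5
python3 -m pendant '[0,0,0,0.06,-0.014,0,0,0,0,-0.005,0.14,-0.033,0,0,0,0,-0.01,0.23,-0.054,0,0,0,0,-0.0161,0.32,-0.075,0,0,0,0,-0.0161,0.41,-0.096,0,0,0,0,-0.0161,0.5,-0.118,0,0,0,0,-0.0161,0.57,-0.134,0,0,0,0,-0.0161,0.603,-0.142,0,0,0,0,-0.0161,0.603,-0.142,0,0,0,0,-0.0161,0.603,-0.142,0,0]' 110 | tail -5
python3 - <<'E'
from m import *
for i in range(3): read_camera('side')
st();plan([(.4249,.2508,.075,2.65)])
E
```

```text
eef_pos: [0.4986, -0.0477, 0.1901]
eef_rot: [[-0.017, 1.0, -0.007], [1.0, 0.017, 0.003], [0.003, -0.007, -1.0]]
contact_force: [-0.1, -0.3, -5.2]
width: 0.0141
gripper_force: 108.0
eef_pos: [0.4264, 0.2496, 0.1916]
eef_rot: [[-0.047, 0.999, -0.002], [0.999, 0.047, 0.0], [0.001, -0.002, -1.0]]
contact_force: [-0.4, 0.1, -4.9]
width: 0.0141
gripper_force: 108.0
t 52.2 [0.4263 0.2491 0.1919] yaw 2.57 tilt [-0.0023  0.0011] w 0.0139 gf 108.0 F [ 0.8 -0.3 -4.4] q6 0.26
(0.4249, 0.2508, 0.075, 2.65) | [-0.0011 -0.0006 -0.0007] [ 0.0033 -0.002   0.2339] rows 2.3
```

```bash
python3 -m pendant '[0,0,-0.0007,0.0033,-0.002,0.04,0,0,0,-0.0007,0.0033,-0.002,0.09,0,0,0,-0.0007,0.0033,-0.002,0.15,0,0,0,-0.0007,0.0033,-0.002,0.2,0,0,0,-0.0007,0.0033,-0.002,0.234,0,0,0,-0.0007,0.0033,-0.002,0.234,0,0,0,-0.0007,0.0033,-0.002,0.234,0,0,0,-0.0007,0.0033,-0.002,0.234,0]' 110 | tail -5
python3 - <<'E'
from m import *
for i in range(3): read_camera('side')
st();c=read_camera('top')
mr(sel(c,200,295,255,335,.135-.04,.106),'ct');mr(sel(c,200,295,255,335,.12,.146),'ht')
plan([(.4249,.2508,.039,2.65)])
E
```

```text
eef_pos: [0.4256, 0.2521, 0.0763]
eef_rot: [[-0.047, 0.999, 0.001], [0.999, 0.047, 0.002], [0.002, 0.001, -1.0]]
contact_force: [0.2, 0.4, -4.6]
width: 0.0142
gripper_force: 108.0
t 53.1 [0.425  0.2523 0.0763] yaw 2.75 tilt [0.0002 0.0024] w 0.0142 gf 108.0 F [ 0.2 -0.2 -4.3] q6 0.26
ct 1173 0.4249 0.2503 w 0.0979 h 0.1986 a 2.73 mean [0.4324 0.2048 0.1014] pct [0.4277 0.2479]
ht 71 0.4271 0.2162 w 0.0283 h 0.0154 a 88.30 mean [0.4269 0.2146 0.1351] pct [0.4269 0.215 ]
(0.4249, 0.2508, 0.039, 2.65) | [-0.     -0.0011  0.0009] [-0.0032 -0.      0.0744] rows 0.7
```

The cover is centred over the mould to within 1 mm. I lower straight down.

```bash
python3 -m pendant '[0,-0.001,0,0,0,0.015,0,0,-0.001,0,0,0,0.03,0,0,-0.001,0,0,0,0.045,0,0,-0.001,0,0,0,0.06,0,0,-0.001,0,0,0,0.07,0,0,-0.001,0,0,0,0.073,0,0,-0.001,0,0,0,0.073,0]' 110 | tail -5
python3 - <<'E'
from m import *
for i in range(3): read_camera('side')
st()
E
```

```text
eef_pos: [0.4236, 0.2521, 0.0391]
eef_rot: [[-0.048, 0.999, -0.003], [0.999, 0.048, -0.001], [-0.001, -0.003, -1.0]]
contact_force: [-2.2, -0.3, 1.6]
width: 0.0141
gripper_force: 109.2
t 54.0 [0.4236 0.2521 0.0391] yaw 2.76 tilt [-0.0027 -0.0006] w 0.0143 gf 109.5 F [-2.9 -0.9  5.1] q6 0.26
```

It's seated at z = 0.039, as in the first grasp. I release, lift and verify.

```bash
python3 -m pendant '[0,0,0,0,0,0,1,0,0,0,0,0,0,1,0,0,0,0,0,0,1,0,0,0,0,0,0,1,0,0,0,0,0,-0.06,1,0,0,0,0,0,-0.14,1,0,0,0,0,0,-0.22,1,0,0,0,0,0,-0.3,1,0,0,0,0,0,-0.36,1,0,0,0,0,0,-0.36,1]' 60 | tail -5
python3 -m pendant '[0,0,0,-0.1,0,0,1,0,0,0,-0.2,0.02,0,1,0,0,0,-0.3,0.05,0,1,0,0,0,-0.4,0.08,0,1,0,0,0,-0.5,0.1,0,1,0,0,0,-0.6,0.1,0,1,0,0,0,-0.7,0.1,0,1,0,0,0,-0.8,0.1,0,1,0,0,0,-0.9,0.1,0,1,0,0,0,-0.9,0.1,0,1]' 60 | tail -5
python3 - <<'E'
from m import *
for i in range(4): read_camera('side')
st();c=read_camera('top')
mr(sel(c,200,295,265,335,.06,.07),'covertop');mr(sel(c,200,295,265,335,.094,.106),'handletop')
W=cloud(c);s=sf(W.reshape(-1,3)).reshape(W.shape)
m=(abs(s[...,0])<.02)&(s[...,1]>-.2)&(s[...,1]<-.103)&(s[...,2]>.03)&(s[...,2]<.09);print('grip',s[m].mean(0))
rects(c,win(c,270,375,215,280)&(W[...,2]>.06)&(W[...,2]<.09),.07,'high',7,4)
d=read_camera('side');a=d['color'][200:360,230:430];cv2.imwrite('pics/fin.png',cv2.resize(a,(750,600),interpolation=cv2.INTER_CUBIC)[:,:,::-1])
E
```

```text
eef_pos: [0.4276, 0.2534, 0.2232]
eef_rot: [[-0.048, 0.999, 0.008], [0.999, 0.048, 0.003], [0.003, 0.008, -1.0]]
contact_force: [0.5, 0.3, 0.5]
width: 0.0855
gripper_force: 0.0
eef_pos: [0.4965, -0.2007, 0.2177]
eef_rot: [[-0.042, 0.999, -0.001], [0.999, 0.042, -0.003], [-0.003, -0.002, -1.0]]
contact_force: [-0.0, 0.6, 0.0]
width: 0.0854
gripper_force: 0.0
t 56.2 [ 0.4951 -0.1933  0.2177] yaw 2.77 tilt [-0.0041  0.0018] w 0.0856 gf 0.0 F [-0.3  0.4 -0.6] q6 -0.63
covertop 2260 0.4234 0.2512 w 0.0980 h 0.2009 a 2.89 mean [0.4238 0.2503 0.0647] pct [0.4236 0.2506]
handletop 224 0.4236 0.2505 w 0.0161 h 0.0988 a 2.75 mean [0.4236 0.2505 0.0993] pct [0.4232 0.2512]
grip [ 0.0002013  -0.12748812  0.05572287]
high [322. 247.] rect 0.5632 0.0413 w 0.0412 h 0.0392 a 74.7 mom [0.5632 0.041 ]
high [346. 252.] rect 0.5481 -0.0215 w 0.0417 h 0.0374 a 76.1 mom [ 0.5482 -0.0212]
high [300. 241.] rect 0.5793 0.1038 w 0.0430 h 0.0380 a 75.7 mom [0.5797 0.1041]
high [287. 239.] rect 0.5871 0.1349 w 0.0105 h 0.0439 a 75.1 mom [0.5871 0.1351]
high [357. 255.] rect 0.5395 -0.0548 w 0.0187 h 0.0435 a 76.4 mom [ 0.5403 -0.0508]
high [310. 244.] rect 0.5719 0.0732 w 0.0100 h 0.0433 a 76.4 mom [0.5722 0.0732]
high [333. 249.] rect 0.5561 0.0113 w 0.0096 h 0.0439 a 76.2 mom [0.5557 0.0116]
```

View pics/fin.png

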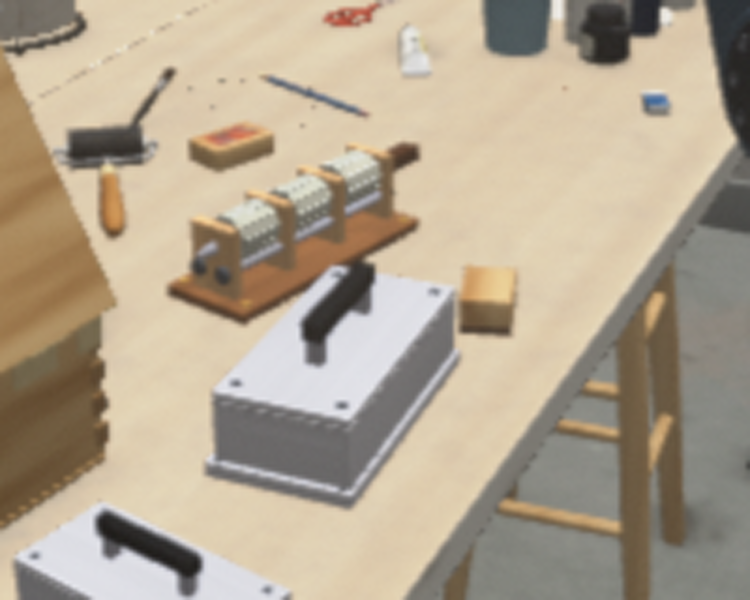

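The mould is closed at crop (335,390): top at 0.0647 m, the same as at the start, and 1.5 mm off centre. The axle runs through all the cheeks and rollers, with its grip home at (400,158). Handing in.

```bash
python3 -c "
from station import *
print(close_job())"
```

```text
the job is handed in; nothing more can be done
None
```

The job is handed in (the call returned no verdict): all three rollers are in the stand, the axle is through and home against the cheek, and the cover is back on the emptied mould.

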